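# Change over the label unwinder and set its sensor bar

## Robot

A 6-joint arm with a two-finger parallel gripper is mounted at the origin on a cart in front of the work surface, level with it; the furniture and walls round the work are solid. World frame = base frame: x ahead of the robot, y to its left, z up, the work surface at z = 0. Lengths are in m, angles in degrees, forces in N, time in s.
With the tool pointing down it reaches from about 0.275 to 0.85 m from the base axis. Payload 19 kg.
Tool frame: the origin (TCP) lies midway between the tips of the shut fingers; the grasp point (between the pads) lies 19 mm behind it (robot.grasp_offset is the distance from the TCP to the grasp point, in m); z points along the fingers, y is the line along which they close (so a half turn about z gives the same grasp; the last joint's range is limited). The gripper opens to 85 mm and grips with 20 to 120 N. Pads are 22 mm wide; open, the fingers measure 114 mm over their backs; the gripper's body (76 mm by 85 mm) begins 54 mm behind the grasp point. The pads swing forward as they close: fully open they stand 13 mm farther back than shut.
Start: joints at [-71.562, 8.623, 82.357, -0, 89.026, -7.678], TCP at [0.253, -0.516, 0.231] pointing down, gripper open.
Joint ranges: [-160.23, 160.23], [-39.13, 120.54], [6.94, 153.29], [-79.49, 259.48], [9.18, 160.14], [-161.06, 161.06]. Speed limits (degrees/s): [108.29, 108.29, 127.2, 172.46, 172.46, 172.46].

## Interface

Orientations are given as a 3x3 rotation matrix whose columns are the frame's x, y, z axes.
In Python, from rig import robot gives the robot as it stands.
- The arm moves only by the tool jog_arm, never from a script. Its argument "series" is text: rows parted by semicolons, each of 6 numbers parted by spaces: the shift along the tool's x, y, z in units of 25 mm (1.0 is 25 mm), then the turn, a rotation vector about the tool's x, y, z in units of 5 degrees (1.0 is 5 degrees). A call has exactly 5 rows; each row shifts and turns the commanded pose from where the row before left it, along the tool's axes as they then stand; what a row does not reach is not made up. A row lasts 1/12 s, in which the tool goes at most 41.7 mm and 7.16 degrees, less where a joint would pass 70% of its speed; a pose out of reach is approached as far as the arm can. A call is refused whole if a number of a shift passes 1 or a number of a turn 1, either way. A call with a gripper value outside its range is refused whole. "jaw" is the closure, from 0 (fully open) to 1 (shut), set as the call begins (left out, the last holds). The fingers move at their own pace and stop on an object; the grip force is fixed at half the most. Time passes only in rows, so rows that do not move let the fingers close, or fill a call up. It gives the time, the measured TCP pose, the force, the opening and the grip force at its end, in the units of the state.
- robot.observe(): the state, without advancing time (a new reading comes with each control period).
- robot.capture(name): name is "scene" or "top"; returns the picture (384x512x3 uint8, blue, green, red); there is no depth.
- robot.camera_info(name): a dict with "vfov" (degrees; the focal length in pixels is half the picture's height over the tangent of half this angle, whatever the lens; pixels are square), "cx", "cy" (the principal point, pixels), "R" (3x3) and "t" (3): a world point X has camera coordinates R X + t. Camera axes: x right, y down, z forward; pixel columns grow to the right and rows downward; lengths in m; the calibration is good to about 2 mm. A picture is of the moment at which its call begins. camera_info takes no time and is no camera call.
- robot.sign_off(): hands the job in; it is judged then, once.
The state is a dict: "time": time; "joint_pos": joint angles; "joint_velocities": joint speeds; "joint_efforts": joint torques, N m; "tcp_pos": TCP position; "orientation": TCP orientation; "ft_force": force on the tool from outside, world axes, zero at the start; "ft_torque": the same for the moment, N m; "width": opening from 0.0 (shut) to 1.0 (fully open); "grip_force": force on a finger pad.
Only numpy, scipy, OpenCV 4.12 (cv2) and the standard library are available. Lean on these libraries where they do the work, as an engineer would, in place of code of your own. Each camera call takes 0.05 s, during which the arm holds its last target. There are 200 camera calls.

## Task

Change over the label unwinder: swing the sensor bar well back past upright, out of the way, pull the spindle out to the right and put the spent card core in the small bin. Stand every fresh roll from the storage rack on the unwinder's rollers between the cheeks, side by side with their axes along the rollers, then push the spindle back through both eyelets and all the rolls until its handle is fully home against the right cheek. Last, set the sensor bar in line with the setting tab on the scale and leave it there; do not shift the tab or disturb the mouse, the barcode reader or the carton.

Things in the scene. Friction and masses are not known exactly. Their poses are not given: they have to be found in the camera images.
- unwinder: Fixed label unwinder: steel base 140 x 170 mm, two upright grey cheeks. Origin on the table midway between the cheeks; y runs from right to left cheek, x away from the robot (turned up to 0.25 rad). Cheeks 6 mm thick, at y -57 to -63 and +57 to +63 mm, x -42 to 42 mm, tops 88 mm high. Each has one eyelet, a 16 mm round hole at x = 0, 67 mm high. Sensor bar pivot: x +56 mm, 84 mm high.
- axis_mid (a point): Middle of the line through both eyelets, 67 mm above the table. Two fixed steel support rollers, 10 mm thick, run below it between the cheeks along y, at x = -18 and +18 mm, centres 37 mm high: a fresh roll standing on them has its centre on this line. Places at y = -32, 0 and +32 mm (unwinder) leave 6 mm between rolls.
- sensor_bar (a joint): Angle (rad) of the sensor bar's arm about its pivot along the unwinder's y axis: 0 level toward the robot, 1.57 straight up, more leans back away from the robot; range 0 to 2.5. Pivot friction (about 0.3 N m) holds it wherever it is released. It starts low over the rollers; beyond about 2 it is clear for loading.
- bar_grip (a point): Middle of the black round grip, 16 mm thick, 42 mm long, at the right end of the sensor bar, along the unwinder's y axis at y = -65 mm there, x = 56 - 115 cos(angle) mm, 84 + 115 sin(angle) mm high. It can be pinched from above, fingers closing across it, and turns in the fingers as it is led round its arc. The point's x axis points to the pivot.
- setting_tab (a joint): Angle (rad) of the setting tab on the scale disc, same pivot and same scale as the sensor bar's  the bar is in line with the tab when both values are equal. Stiff (0.8 N m); not to be shifted.
- tab_tip (a point): Outer tip of the setting tab, a narrow dark steel pointer on the left face of the scale disc (76 mm across, on the unwinder's left end), 68 mm from the pivot, at y = +82 mm of the unwinder; the ear carrying the pivot rises to 100 mm at x = 40 to 72 mm of the left cheek. The point's x axis points to the pivot.
- spindle: Steel tube, 12 mm thick, 136 mm long, tapered tip, on a heavy square handle 20 x 20 x 46 mm; 0.2 kg. Origin on the axis at the shoulder (handle face); shaft along +y, handle along -y. Mass centre in the handle, 7 mm from the shoulder: it lies level on the table on its handle, axis 10 mm high. Starts in the unwinder, handle to the right; fully home its origin is at y = -63 mm there. May sag 1 degree.
- spindle_tip (a point): The tip of the spindle's shaft, on its axis, 136 mm from the shoulder.
- spent_core: Empty brown card tube, 36 mm across, bore 25 mm, 60 mm long, 0.03 kg. Origin at its centre, axis along its y. It hangs on the spindle at first and drops some 7 mm onto the two rollers when the spindle is drawn (centre then 51 mm above the table); it may be drawn along to the right cheek. It can be lifted out across its 36 mm, the fingertips just above the rollers (tops 42 mm high).
- bin: Small grey open bin for spent cores, fixed, 130 x 150 mm outside (its x by y), 60 mm high, walls 4 mm. Origin under its middle, on the table.
- rack: Storage rack for fresh rolls, fixed: grey base 90 x 128 mm, two steel rails along its y axis, low end plates 29 mm high. Rolls stand on edge on the rails at about y = -34, 0 and +34 mm, centres 46 mm above the table. Origin under its middle, on the table.
- roll_1: Fresh label roll, white paper on a card core: 60 mm across, 26 mm wide, bore 25 mm, 0.06 to 0.13 kg. Origin at its centre, axis along its y. Stands on edge in the storage rack, axis along the rack's y; best gripped from above across its full width of 60 mm at the height of its centre. May be absent: then there is nothing to load for it.
- roll_2: Fresh label roll, white paper on a card core: 60 mm across, 26 mm wide, bore 25 mm, 0.06 to 0.13 kg. Origin at its centre, axis along its y. Stands on edge in the storage rack, axis along the rack's y; best gripped from above across its full width of 60 mm at the height of its centre. May be absent: then there is nothing to load for it.
- roll_3: Fresh label roll, white paper on a card core: 60 mm across, 26 mm wide, bore 25 mm, 0.06 to 0.13 kg. Origin at its centre, axis along its y. Stands on edge in the storage rack, axis along the rack's y; best gripped from above across its full width of 60 mm at the height of its centre. May be absent: then there is nothing to load for it.
- mouse_1: Computer mouse, a bystander, 131 x 63 x 42 mm, origin under its middle.
- scanner_1: Handheld barcode reader lying on its side, a bystander, 132 x 204 x 66 mm, origin under its middle.
- label_carton: Small label carton, a bystander, 71 x 110 x 62 mm, origin under its middle.

How it is judged:
By the outcome, as a careful person would: the job done as asked, in the order asked, and still so for the second after the job is handed in, with the robot touching nothing.
Of roll_1, roll_2, roll_3 only 1 to 3 are there at a start; the rules pass over those that are not, and their reading is None.
At some moment in a run one of spindle, spent_core may be knocked a few centimetres aside while the robot is not near it.
It also fails if it takes over 210 s, if anything falls off the work surface, if the arm or the gripper's body presses on something with over 40 N, if the wrist force passes 120 N, or if a joint passes its speed limit or range.

## Working session

There is one attempt and no reset: what is moved stays moved. The work goes in short steps, Python scripts to look and compute and a tool call to move; the robot and the scene stay as the last step left them, time stands still between calls to the robot, and variables do not carry over. Pictures are saved under pics/ and viewed, at most 14 in all, crops included, and the job is handed in when it is done.

Besides the shell and the picture viewer there is one more tool, called after "Emit:" as a command line: name --argument value ..., lists and objects as JSON in quotes. jog_arm: Moves the arm, as the interface text tells. Its arguments: {"type":"object","properties":{"series":{"type":"string"},"jaw":{"type":"number"}},"required":["series"]}

```bash
ls; mkdir -p pics; python3 - <<'E'
from rig import robot
import cv2,numpy as np
np.set_printoptions(precision=4,suppress=True)
for n in("scene","top"):
    im=robot.capture(n); cv2.imwrite(f"pics/{n}0.png",im)
    print(n,robot.camera_info(n))
print(robot.observe())
E
```

```text
pics
scene {'vfov': 57.16378611116341, 'cx': 258.9384470732543, 'cy': 184.8621245889795, 'R': array([[-0.7614, -0.6483,  0.0057],
       [-0.397 ,  0.4592, -0.7947],
       [ 0.5125, -0.6074, -0.607 ]]), 't': array([0.3268, 0.3212, 1.189 ])}
top {'vfov': 53.69900275119292, 'cx': 253.97506592335853, 'cy': 189.02468997351355, 'R': array([[-0.0182, -0.9998, -0.0022],
       [-0.9963,  0.0183, -0.0839],
       [ 0.0839,  0.0007, -0.9965]]), 't': array([-0.0737,  0.5259,  1.3246])}
{'time': 0.1, 'joint_pos': array([-71.5619,   8.6469,  82.3876,   0.0002,  89.0272,  -7.6771]), 'joint_velocities': array([ 0.1291, -0.1127, -0.0473, -0.0214, -0.0416,  0.0168]), 'joint_efforts': array([  0.0012, -71.4385, -57.1797,  -0.0003,   0.0072,  -0.    ]), 'tcp_pos': array([ 0.253 , -0.5161,  0.2308]), 'orientation': array([[ 0.8979,  0.4402, -0.0003],
       [ 0.4402, -0.8979,  0.001 ],
       [ 0.0001, -0.0011, -1.    ]]), 'ft_force': array([ 0.2736, -0.6999, -0.5692]), 'ft_torque': array([-0.0114, -0.0248, -0.0589]), 'grip_force': 0.0, 'width': 0.9987898334399402}
```

View pics/scene0.png

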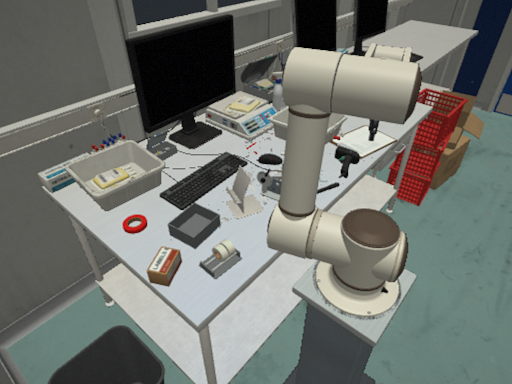

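View pics/top0.png

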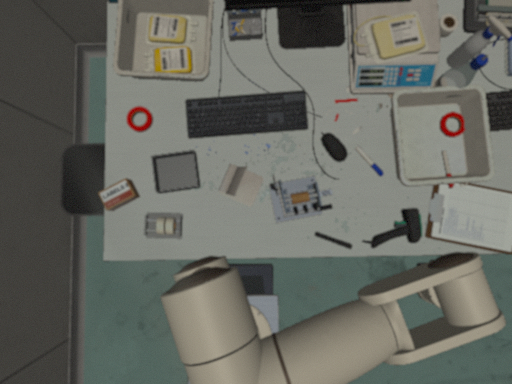

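Scene and top views show: rack at top px (163,225), bin (176,172), unwinder (297,198), carton (117,193), mouse (333,147), reader (400,230). I'll enlarge the important parts.

```bash
python3 - <<'E'
import cv2,numpy as np
t=cv2.imread("pics/top0.png");s=cv2.imread("pics/scene0.png")
def c(im,x,y,w,h,f): return cv2.resize(im[y:y+h,x:x+w],(w*f,h*f),interpolation=cv2.INTER_CUBIC)
a=c(t,255,165,100,75,8);cv2.imwrite("pics/c1.png",a)
b=np.hstack([c(t,140,205,50,40,8),c(s,190,232,50,40,8)]);d=c(s,225,155,100,40,8)
cv2.imwrite("pics/c2.png",np.vstack([b,d[:280]]))
E
```

```text
(no output)
```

View pics/c1.png

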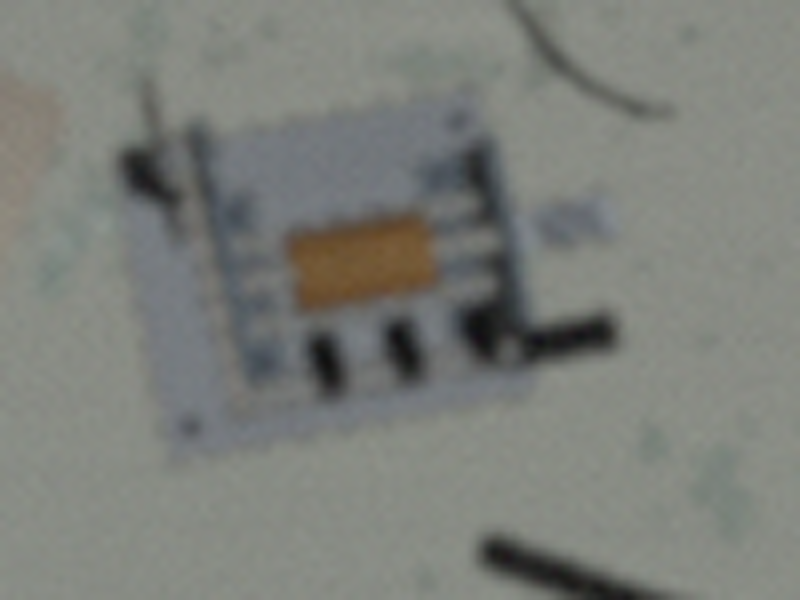

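View pics/c2.png

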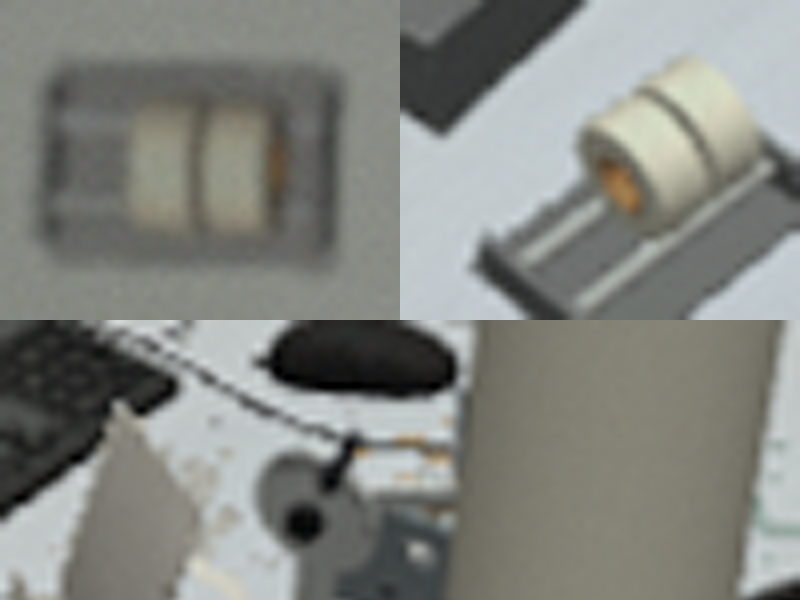

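Crops: two rolls on the rack (top px ≈160,225 and ≈170,225). The core is orange, at top px (300,198). Spindle handle is at (326,193), bar grip at (326,207), tab near (274,186) in top and around (268,212) in scene. The arm hides the unwinder's right half in the scene view.

```bash
cat > h.py <<'E'
import numpy as np,cv2
from rig import robot
np.set_printoptions(precision=4,suppress=True)
I={n:robot.camera_info(n) for n in("scene","top")}
def K(n):
    f=192/np.tan(np.radians(I[n]["vfov"]/2)); return f,I[n]["cx"],I[n]["cy"]
def proj(n,X):
    f,cx,cy=K(n); c=I[n]["R"]@np.asarray(X,float)+I[n]["t"]; return np.array([f*c[0]/c[2]+cx,f*c[1]/c[2]+cy])
def ray(n,p):
    f,cx,cy=K(n); R=I[n]["R"]; C=-R.T@I[n]["t"]; d=R.T@np.array([(p[0]-cx)/f,(p[1]-cy)/f,1]); return C,d/np.linalg.norm(d)
def onz(n,p,z):
    C,d=ray(n,p); return C+d*(z-C[2])/d[2]
def tri(p,q):
    C,d=ray("scene",p);E,e=ray("top",q)
    s=np.linalg.lstsq(np.c_[d,-e],E-C,rcond=None)[0]; a=C+s[0]*d;b=E+s[1]*e
    return (a+b)/2,np.linalg.norm(a-b)
def avg(n,k=4):
    return np.mean([robot.capture(n).astype(float) for _ in range(k)],0)
def blobs(n,im,f,roi,amin=15):
    x,y,w,h=roi; m=np.zeros(im.shape[:2],np.uint8); m[y:y+h,x:x+w]=f(im[y:y+h,x:x+w].astype(float))*255
    return [c for c in cv2.findContours(m,0,cv2.CHAIN_APPROX_NONE)[0] if cv2.contourArea(c)>=amin]
def togo(T,yawx,tilt=None):
    "tool-down target: T tcp, yawx = world dir (deg) of tool x"
    s=robot.observe(); R=s["orientation"]; d=R.T@(np.asarray(T)-s["tcp_pos"])
    a=np.radians(yawx); x=np.array([np.cos(a),np.sin(a),0]); z=np.array([0,0,-1.]); G=np.c_[x,np.cross(z,x),z]
    r=cv2.Rodrigues(R.T@G)[0].ravel()
    return d/0.025,np.degrees(r)/5
E
python3 - <<'E'
from h import *
for n in I: print(n,-I[n]["R"].T@I[n]["t"])
t=avg("top",6);cv2.imwrite("pics/top1.png",t)
org=lambda a:(a[...,2]-a[...,0]>40)
for c in blobs("top",t,org,(285,185,40,30)):
    r=cv2.minAreaRect(c);b=cv2.boxPoints(r); print("core",r); P=[onz("top",p,.0605) for p in b]
    print(np.array(P),np.mean(P,0))
wht=lambda a:(a.min(-1)>130)
for c in blobs("top",t,lambda a:(a[...,2]-a[...,0]>8)&(a[...,2]>125),(148,212,35,26)):
    print("roll",cv2.minAreaRect(c),[onz("top",p,.05) for p in cv2.boxPoints(cv2.minAreaRect(c))])
dark=lambda a:a.max(-1)<50
for c in blobs("top",t,dark,(262,175,80,40),6):
    r=cv2.minAreaRect(c);print("dark",r,onz("top",r[0],.1))
# corners of base
for p in [(120,160),(480,90),(532,390),(172,465)]:
    print("base",onz("top",(255+p[0]/8-.5,165+p[1]/8-.5),.006))
for nm,p in dict(rackTL=(45,65),TR=(338,65),BR=(335,265),BL=(42,255)).items(): print(nm,onz("top",(140+p[0]/8,205+p[1]/8),.02))
for p in [(153,156),(195,151),(200,188),(157,192)]: print("bin",onz("top",p,.06))
E
```

```text
scene [-0.2331  0.7865  0.9751]
top [ 0.4115 -0.0843  1.3638]
core ((300.15386962890625, 197.2692413330078), (8.040761947631836, 16.277639389038086), 78.69007110595703)
[[ 0.4985 -0.2118  0.0605]
 [ 0.5085 -0.2671  0.0605]
 [ 0.4812 -0.2717  0.0605]
 [ 0.4712 -0.2165  0.0605]] [ 0.4898 -0.2417  0.0605]
roll ((169.0, 226.5), (13.0, 6.0), 90.0) [array([0.4203, 0.2224, 0.05  ]), array([0.42  , 0.2017, 0.05  ]), array([0.3753, 0.2017, 0.05  ]), array([0.3757, 0.2224, 0.05  ])]
roll ((159.0, 225.5), (13.0, 6.0), 90.0) [array([0.4244, 0.257 , 0.05  ]), array([0.424 , 0.2363, 0.05  ]), array([0.3794, 0.2362, 0.05  ]), array([0.3797, 0.2569, 0.05  ])]
dark ((295.0, 209.5), (2.0, 5.0), 0.0) [ 0.447  -0.2187  0.1   ]
dark ((305.0, 208.5), (5.0, 2.0), 90.0) [ 0.4497 -0.252   0.1   ]
dark ((321.5, 205.5), (17.0, 7.0), 0.0) [ 0.4587 -0.3073  0.1   ]
base [ 0.5411 -0.1395  0.006 ]
base [ 0.5698 -0.3022  0.006 ]
base [ 0.4346 -0.3211  0.006 ]
base [ 0.4041 -0.1597  0.006 ]
rackTL [0.4461 0.3016 0.02  ]
TR [0.4437 0.172  0.02  ]
BR [0.3559 0.1735 0.02  ]
BL [0.3626 0.3024 0.02  ]
bin [0.6429 0.2656 0.06  ]
bin [0.6578 0.1194 0.06  ]
bin [0.5282 0.1028 0.06  ]
bin [0.5171 0.2513 0.06  ][ WARN:0@1.854] global loadsave.cpp:1063 imwrite_ Unsupported depth image for selected encoder is fallbacked to CV_8U.
```

Emit:
jog_arm --series "0 0 -0.2 0 0 -1;0 0 -0.2 0 0 -1;0 0 -0.2 0 0 -1;0 0 -0.2 0 0 -1;0 0 -0.2 0 0 -1" --jaw 0.45

```text
time: 0.82
tcp_pos: [0.2531, -0.5162, 0.2565]
orientation: [[0.624, 0.781, -0.0], [0.781, -0.624, 0.0], [0.0, -0.0, -1.0]]
ft_force: [-0.5, -0.8, 0.7]
width: 0.548
grip_force: 0.0
```

Emit:
jog_arm --series "0 0 0 0 0 -1;0 0 0 0 0 -1;0 0 0 0 0 -1;0 0 0 0 0 -1;0 0 0 0 0 -1"

```text
time: 1.23
tcp_pos: [0.2531, -0.5163, 0.2562]
orientation: [[0.236, 0.972, -0.0], [0.972, -0.236, 0.0], [0.0, -0.0, -1.0]]
ft_force: [-0.3, -0.0, 0.8]
width: 0.552
grip_force: 0.0
```

Emit:
jog_arm --series "0 0 0 0 0 -1;0 0 0 0 0 -1;0 0 0 0 0 -1;0 0 0 0 0 -1;0 0 0 0 0 -0.8"

```text
time: 1.65
tcp_pos: [0.2531, -0.5163, 0.2562]
orientation: [[-0.18, 0.984, -0.0], [0.984, 0.18, 0.0], [0.0, -0.0, -1.0]]
ft_force: [-0.3, -0.0, -0.7]
width: 0.547
grip_force: 0.0
```

```bash
cat >> h.py <<'E'
O=np.array([.4893,-.2438]);YAW=10.2
def U(x,y,z):
    a=np.radians(YAW); return np.array([O[0]+x*np.cos(a)-y*np.sin(a),O[1]+x*np.sin(a)+y*np.cos(a),z])
def inU(P):
    a=np.radians(YAW); d=np.asarray(P)[:2]-O; return np.array([d[0]*np.cos(a)+d[1]*np.sin(a),-d[0]*np.sin(a)+d[1]*np.cos(a),P[2]])
def st():
    s=robot.observe(); print("t",s["time"],"tcpU",inU(s["tcp_pos"]),"w",s["width"],"F",s["ft_force"],"g",s["grip_force"])
E
python3 - <<'E'
from h import *
st();print(togo(U(-.046,-.072,.25),100.2))
s=avg("scene",4);cv2.imwrite("pics/s1.png",cv2.resize(s[150:240,215:335].astype(np.uint8),None,fx=6,fy=6,interpolation=2))
E
```

```text
t 1.65 tcpU [-0.2807 -0.2263  0.2562] w 0.5474737948083419 F [-0.2859 -0.0109 -0.6905] g 0.0
(array([6.1431, 9.4097, 0.25  ]), array([-0.0004, -0.0017,  0.0367]))
```

View pics/s1.png

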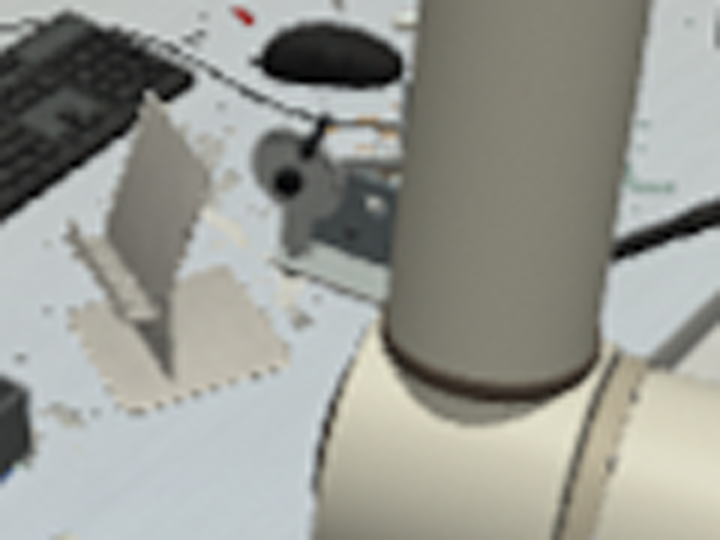

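The scene view shows the disc hub at crop (290,180) and the tab tip at (325,122). The arm still hides the grip, so I'm moving above it.

Emit:
jog_arm --series "0.61 0.94 0 0 0 0;0.61 0.94 0 0 0 0;0.61 0.94 0 0 0 0;0.61 0.94 0 0 0 0;0.61 0.94 0 0 0 0"

```text
time: 2.27
tcp_pos: [0.3561, -0.4196, 0.2563]
orientation: [[-0.173, 0.985, 0.0], [0.985, 0.173, -0.0], [-0.0, 0.0, -1.0]]
ft_force: [0.4, -1.3, 0.6]
width: 0.55
grip_force: 0.0
```

Emit:
jog_arm --series "0.61 0.94 0 0 0 0;0.61 0.94 0 0 0 0;0.61 0.94 0 0 0 0;0.61 0.94 0 0 0 0;0.61 0.94 0 0 0 0"

```text
time: 2.68
tcp_pos: [0.4585, -0.3238, 0.2564]
orientation: [[-0.173, 0.985, 0.0], [0.985, 0.173, -0.0], [-0.0, 0.0, -1.0]]
ft_force: [-1.0, -0.5, -1.1]
width: 0.553
grip_force: 0.0
```

```bash
python3 - <<'E'
from h import *
st()
s=avg("scene",4);a=s[150:250,215:315];t=avg("top",4)[155:255,255:355]
cv2.imwrite("pics/s2.png",np.hstack([cv2.resize(q.astype(np.uint8),None,fx=4,fy=4,interpolation=2) for q in(a,t)]))
E
```

```text
t 2.6833 tcpU [-0.0445 -0.0733  0.2564] w 0.5528944552186601 F [-0.9812 -0.4841 -1.0862] g 0.0
```

View pics/s2.png

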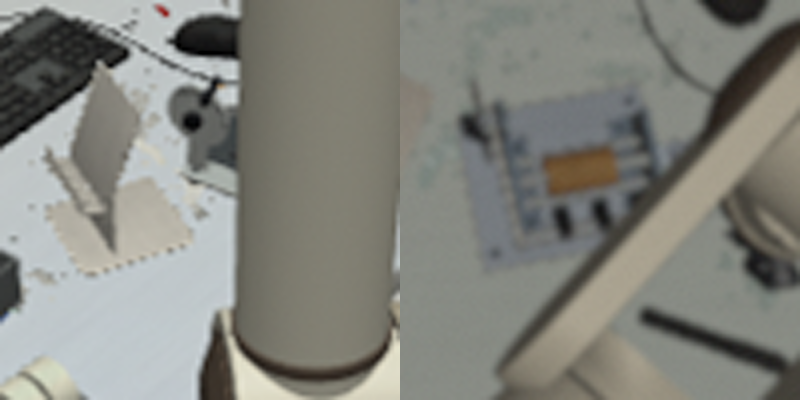

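Emit:
jog_arm --series "0 0 1 0 0 0;0 0 1 0 0 0;0 0 1 0 0 0;0 0 1 0 0 0;0 0 0.5 0 0 0"

```text
time: 3.5
tcp_pos: [0.4563, -0.3248, 0.1409]
orientation: [[-0.174, 0.985, -0.002], [0.985, 0.174, 0.002], [0.003, -0.002, -1.0]]
ft_force: [-0.2, 0.1, 0.1]
width: 0.549
grip_force: 0.0
```

Emit:
jog_arm --series "0 0 0.3 0 0 0;0 0 0.3 0 0 0;0 0 0.3 0 0 0;0 0 0 0 0 0;0 0 0 0 0 0"

```text
time: 3.92
tcp_pos: [0.4578, -0.325, 0.1217]
orientation: [[-0.176, 0.984, 0.0], [0.984, 0.176, -0.0], [-0.0, 0.0, -1.0]]
ft_force: [1.0, 0.2, -0.5]
width: 0.549
grip_force: 0.0
```

Emit:
jog_arm --series "0 0 0 0 0 0;0 0 0 0 0 0;0 0 0 0 0 0;0 0 0 0 0 0;0 0 0 0 0 0" --jaw 1

```text
time: 4.33
tcp_pos: [0.4549, -0.3258, 0.1219]
orientation: [[-0.175, 0.985, -0.006], [0.985, 0.175, -0.001], [-0.0, -0.006, -1.0]]
ft_force: [-29.8, -4.7, 13.0]
width: 0.154
grip_force: 58.4
```

```bash
python3 - <<'E'
from h import *
st()
E
```

```text
t 4.3333 tcpU [-0.0483 -0.0746  0.1219] w 0.1542095207231057 F [-29.8069  -4.6776  12.9792] g 58.44147562980652
```

Emit:
jog_arm --series "0 0 0 0 0 0;0 0 0 0 0 0;0 0 0 0 0 0;0 -0.15 0.25 0 0 0;0 0 0.25 0 0 0" --jaw 0.6

```text
time: 4.75
tcp_pos: [0.4537, -0.3256, 0.1085]
orientation: [[-0.176, 0.984, 0.0], [0.984, 0.176, -0.0], [-0.0, 0.0, -1.0]]
ft_force: [0.0, 0.5, -0.8]
width: 0.403
grip_force: 0.0
```

Emit:
jog_arm --series "0 0 0 0 0 0;0 0 0 0 0 0;0 0 0 0 0 0;0 0 0 0 0 0;0 0 0 0 0 0" --jaw 1

```text
time: 5.17
tcp_pos: [0.4541, -0.3251, 0.1082]
orientation: [[-0.176, 0.984, -0.0], [0.984, 0.176, 0.001], [0.001, 0.0, -1.0]]
ft_force: [5.1, 1.5, -7.9]
width: 0.168
grip_force: 58.4
```

```bash
python3 - <<'E'
from h import *
st()
E
```

```text
t 5.1667 tcpU [-0.049  -0.0738  0.1082] w 0.16814473312041095 F [ 5.0676  1.4534 -7.895 ] g 58.40336501598358
```

```bash
python3 - <<'E'
import numpy as np
a=.42+.096*np.arange(21);x=56-115*np.cos(a);z=84+115*np.sin(a)
for k in range(20): print("0 %.2f %.2f 0 0 0;"%((x[k+1]-x[k])/25,-(z[k+1]-z[k])/25),end="\n" if k%5==4 else "")
E
```

```text
0 0.20 -0.39 0 0 0;0 0.24 -0.37 0 0 0;0 0.27 -0.35 0 0 0;0 0.30 -0.32 0 0 0;0 0.33 -0.29 0 0 0;
0 0.36 -0.26 0 0 0;0 0.38 -0.22 0 0 0;0 0.40 -0.18 0 0 0;0 0.42 -0.15 0 0 0;0 0.43 -0.10 0 0 0;
0 0.44 -0.06 0 0 0;0 0.44 -0.02 0 0 0;0 0.44 0.02 0 0 0;0 0.44 0.06 0 0 0;0 0.43 0.11 0 0 0;
0 0.42 0.15 0 0 0;0 0.40 0.19 0 0 0;0 0.38 0.22 0 0 0;0 0.36 0.26 0 0 0;0 0.33 0.29 0 0 0;
```

Emit:
jog_arm --series "0 0.20 -0.39 0 0 0;0 0.24 -0.37 0 0 0;0 0.27 -0.35 0 0 0;0 0.30 -0.32 0 0 0;0 0.33 -0.29 0 0 0"

```text
time: 5.58
tcp_pos: [0.4864, -0.3197, 0.1534]
orientation: [[-0.175, 0.985, -0.002], [0.985, 0.175, -0.0], [-0.0, -0.002, -1.0]]
ft_force: [-18.2, 1.1, 11.2]
width: 0.167
grip_force: 58.3
```

Emit:
jog_arm --series "0 0.36 -0.26 0 0 0;0 0.38 -0.22 0 0 0;0 0.40 -0.18 0 0 0;0 0.42 -0.15 0 0 0;0 0.43 -0.10 0 0 0"

```text
time: 6.0
tcp_pos: [0.5366, -0.3117, 0.178]
orientation: [[-0.175, 0.985, 0.002], [0.985, 0.175, -0.003], [-0.003, 0.001, -1.0]]
ft_force: [-5.7, -7.9, 8.9]
width: 0.168
grip_force: 59.5
```

Emit:
jog_arm --series "0 0.44 -0.06 0 0 0;0 0.44 -0.02 0 0 0;0 0.44 0.02 0 0 0;0 0.44 0.06 0 0 0;0 0.43 0.11 0 0 0"

```text
time: 6.42
tcp_pos: [0.5913, -0.3022, 0.175]
orientation: [[-0.175, 0.985, 0.003], [0.985, 0.175, -0.003], [-0.004, 0.003, -1.0]]
ft_force: [-5.1, -4.3, 6.5]
width: 0.165
grip_force: 59.1
```

Emit:
jog_arm --series "0 0.42 0.15 0 0 0;0 0.40 0.19 0 0 0;0 0.38 0.22 0 0 0;0 0.36 0.26 0 0 0;0 0.33 0.29 0 0 0"

```text
time: 6.83
tcp_pos: [0.6374, -0.2939, 0.1459]
orientation: [[-0.175, 0.985, 0.002], [0.985, 0.175, -0.003], [-0.003, 0.001, -1.0]]
ft_force: [-6.4, -10.1, -3.2]
width: 0.163
grip_force: 61.2
```

Emit:
jog_arm --series "0 0 0 0 0 0;0 0 0 0 0 0;0 0 0 0 0 0;0 0 0 0 0 0;0 0 0 0 0 0"

```text
time: 7.25
tcp_pos: [0.6374, -0.2939, 0.1454]
orientation: [[-0.175, 0.985, 0.002], [0.985, 0.175, -0.002], [-0.003, 0.002, -1.0]]
ft_force: [4.2, -7.6, -1.6]
width: 0.166
grip_force: 61.5
```

```bash
python3 - <<'E'
from h import *
st();print(robot.observe()["joint_pos"])
E
```

```text
t 7.25 tcpU [ 0.1369 -0.0756  0.1454] w 0.16560677593713125 F [ 4.1955 -7.6447 -1.6495] g 61.49170517921448
[-31.0152  25.7343  70.3288  -0.0448  83.748  -41.1064]
```

Emit:
jog_arm --series "0 0 0 0 0 0;0 0 0 0 0 0;0 0 0 0 0 0;0 0 -0.5 0 0 0;0 0 -1 0 0 0" --jaw 0.5

```text
time: 7.67
tcp_pos: [0.6355, -0.2923, 0.1798]
orientation: [[-0.176, 0.984, -0.004], [0.984, 0.176, 0.003], [0.003, -0.003, -1.0]]
ft_force: [-0.6, -0.5, -0.4]
width: 0.5
grip_force: 0.0
```

Emit:
jog_arm --series "0 0 -1 0 0 0;0 -0.5 -0.5 0 0 0;0 -1 0 0 0 0;0 -1 0 0 0 0;0 -1 0 0 0 0"

```text
time: 8.08
tcp_pos: [0.5494, -0.3082, 0.2203]
orientation: [[-0.176, 0.984, 0.001], [0.984, 0.176, -0.0], [-0.001, 0.001, -1.0]]
ft_force: [0.5, 0.2, 0.3]
width: 0.497
grip_force: 0.0
```

```bash
python3 - <<'E'
from h import *
st()
print(inU(onz("top",(326.4,192),.077)), inU(onz("top",(326.4,192),.067)))
t=avg("top",4)
for c in blobs("top",t,lambda a:(a[...,2]-a[...,0]>40),(285,185,40,30)):
    r=cv2.minAreaRect(c);print(r,inU(onz("top",r[0],.0605)))
cv2.imwrite("pics/t3.png",cv2.resize(t[150:250,245:365].astype(np.uint8),None,fx=6,fy=6,interpolation=2))
E
```

```text
t 8.0833 tcpU [ 0.0478 -0.0741  0.2203] w 0.4972706807266943 F [0.5008 0.1532 0.312 ] g 0.0
[ 0.0004 -0.0871  0.077 ] [ 0.0008 -0.0891  0.067 ]
((305.5, 196.5), (7.0, 5.0), 90.0) [-0.0001 -0.0167  0.0605]
```

View pics/t3.png

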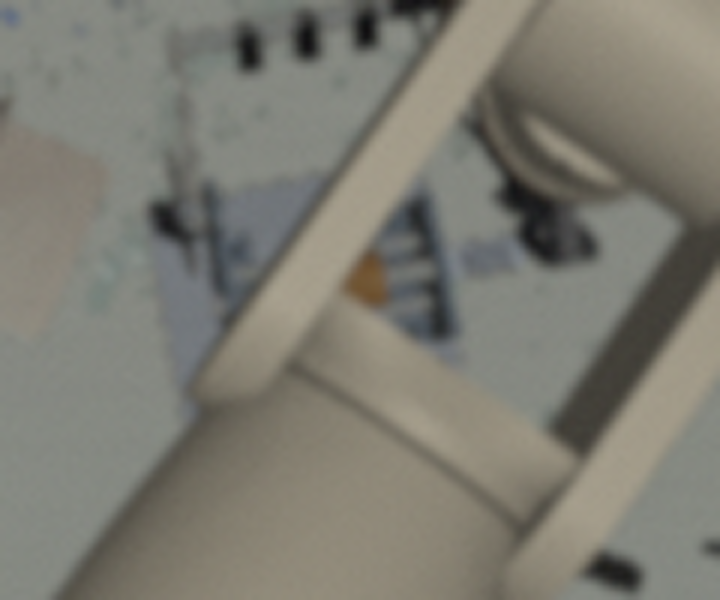

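The bar now leans well back, and the handle is at crop (490,257) in its expected place. Next is the handle grasp.

Emit:
jog_arm --series "-0.3 -0.95 0 0 0 0;-0.3 -0.94 0 0 0 0;0 0 0.6 0 0 0;0 0 0.8 0 0 0;0 0 0.8 0 0 0"

```text
time: 8.7
tcp_pos: [0.5071, -0.3317, 0.1643]
orientation: [[-0.176, 0.984, 0.001], [0.984, 0.176, -0.001], [-0.001, 0.001, -1.0]]
ft_force: [-0.5, -0.9, -0.3]
width: 0.502
grip_force: 0.0
```

Emit:
jog_arm --series "0 0 1 0 0 0;0 0 1 0 0 0;0 0 1 0 0 0;0 0 1 0 0 0;0 0 0.6 0 0 0"

```text
time: 9.12
tcp_pos: [0.5066, -0.3306, 0.0466]
orientation: [[-0.176, 0.984, -0.002], [0.984, 0.176, 0.002], [0.002, -0.001, -1.0]]
ft_force: [0.3, -0.4, -0.3]
width: 0.499
grip_force: 0.0
```

Emit:
jog_arm --series "0 0 0 0 0 0;0 0 0 0 0 0;0 0 0 0 0 0;0 0 0 0 0 0;0 0 0 0 0 0" --jaw 1

```text
time: 9.53
tcp_pos: [0.5068, -0.3317, 0.0502]
orientation: [[-0.176, 0.984, 0.001], [0.984, 0.176, -0.001], [-0.001, 0.001, -1.0]]
ft_force: [0.2, -0.5, -3.0]
width: 0.222
grip_force: 59.8
```

```bash
python3 - <<'E'
from h import *
st();print(robot.observe()["orientation"],robot.observe()["ft_torque"])
E
```

```text
t 9.5333 tcpU [ 0.0017 -0.0896  0.0502] w 0.22237062925311088 F [ 0.2387 -0.5018 -2.9815] g 59.78970944881439
[[-0.1758  0.9844  0.0012]
 [ 0.9844  0.1758 -0.0009]
 [-0.0011  0.0011 -1.    ]] [-0.0614  0.0412  0.0185]
```

```bash
python3 - <<'E'
from h import *
for n,p in dict(pen1=(357,148),pen2=(382,175),boxBL=(398,185),scanTop=(410,208),scanleft=(370,243),stick1=(316,235),stick2=(350,246)).items(): print(n,inU(onz("top",p,0.01)))
for x in(0,-.02,-.04): print(proj("top",U(x,-.107,.01)),proj("top",U(x,-.3,.01)))
t=cv2.imread("pics/top0.png")
cv2.imwrite("pics/t4.png",cv2.resize(t[130:250,310:430],None,fx=5,fy=5,interpolation=2))
E
```

```text
pen1 [ 0.1372 -0.2425  0.01  ]
pen2 [ 0.0239 -0.3092  0.01  ]
boxBL [-0.0225 -0.3573  0.01  ]
scanTop [-0.1111 -0.3806  0.01  ]
scanleft [-0.204  -0.2136  0.01  ]
stick1 [-0.1393 -0.0322  0.01  ]
stick2 [-0.2005 -0.142   0.01  ]
[328.3332 192.4557] [380.9855 181.9787]
[329.5153 197.9298] [382.2293 187.4289]
[330.7002 203.4172] [383.4761 192.8925]
```

View pics/t4.png

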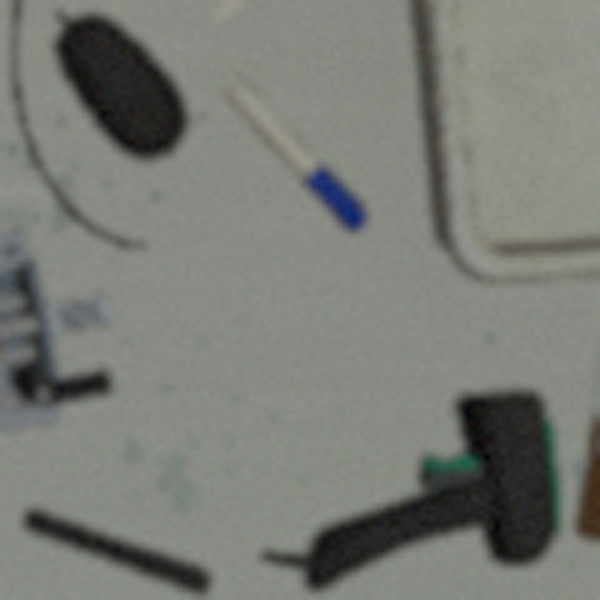

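Clear table lies between the unwinder and the reader (crop 130–400, 300–370). I'll draw the spindle and lay it there.

Emit:
jog_arm --series "0 0 -0.06 0 0 0;-0.3 0 0 0 0 0;-0.4 0 0 0 0 0;-0.5 0 0 0 0 0;-0.5 0 0 0 0 0"

```text
time: 9.95
tcp_pos: [0.5139, -0.3748, 0.0506]
orientation: [[-0.176, 0.984, 0.0], [0.984, 0.176, -0.0], [-0.0, 0.0, -1.0]]
ft_force: [-0.9, 0.2, -2.4]
width: 0.221
grip_force: 59.8
```

Emit:
jog_arm --series "-0.5 0 0 0 0 0;-0.5 0 0 0 0 0;-0.5 0 0 0 0 0;-0.5 0 0 0 0 0;-0.5 0 0 0 0 0"

```text
time: 10.37
tcp_pos: [0.5247, -0.4364, 0.0502]
orientation: [[-0.175, 0.985, -0.0], [0.985, 0.175, 0.0], [0.0, -0.0, -1.0]]
ft_force: [-0.4, 0.7, -2.2]
width: 0.218
grip_force: 59.8
```

Emit:
jog_arm --series "-0.6 0 0 0 0 0;-0.6 0 0 0 0 0;-0.6 0 0 0 0 0;-0.6 0 0 0 0 0;-0.6 0 0 0 0 0"

```text
time: 10.78
tcp_pos: [0.5378, -0.5104, 0.0502]
orientation: [[-0.175, 0.985, -0.0], [0.985, 0.175, 0.0], [0.0, -0.0, -1.0]]
ft_force: [0.6, -0.5, -2.3]
width: 0.228
grip_force: 59.9
```

Emit:
jog_arm --series "0 -0.6 0 0 0 0;0 -0.8 0 0 0 0;0 -0.6 0 0 0 0;0 0 0 0 0 0;0 0 0 0 0 0"

```text
time: 11.2
tcp_pos: [0.4881, -0.5185, 0.0505]
orientation: [[-0.174, 0.985, 0.0], [0.985, 0.174, 0.0], [0.0, 0.0, -1.0]]
ft_force: [-0.2, 0.1, -1.6]
width: 0.223
grip_force: 59.8
```

```bash
python3 - <<'E'
from h import *
st()
s=avg("scene",3);t=avg("top",3)
cv2.imwrite("pics/s5.png",np.hstack([cv2.resize(q.astype(np.uint8),None,fx=4,fy=4,interpolation=2) for q in(s[150:250,225:325],t[150:250,255:355])]))
E
```

```text
t 11.2 tcpU [-0.0498 -0.2702  0.0505] w 0.22325472229644147 F [-0.2299  0.1036 -1.5817] g 59.82975482940674
```

View pics/s5.png

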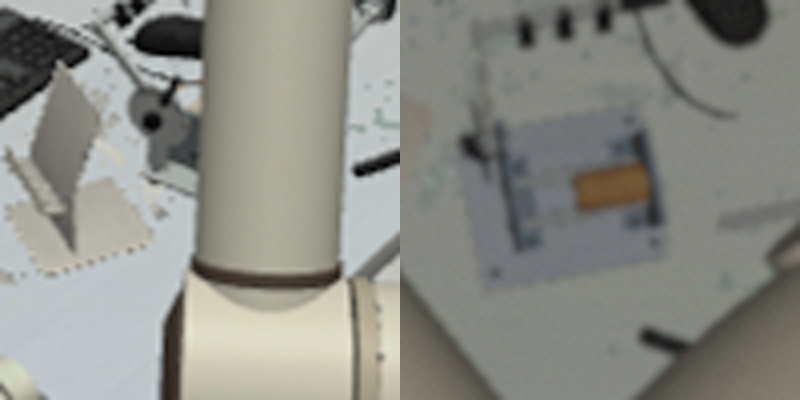

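Spindle is out; the core (top crop (610,185)) rests against the right cheek. Lowering the spindle.

Emit:
jog_arm --series "0 0 0.6 0 0 0;0 0 0.6 0 0 0;0 0 0.4 0 0 0;0 0 0.2 0 0 0;0 0 0.05 0 0 0"

```text
time: 11.92
tcp_pos: [0.4886, -0.5169, 0.0032]
orientation: [[-0.176, 0.984, -0.001], [0.984, 0.176, 0.001], [0.002, -0.001, -1.0]]
ft_force: [-0.1, 0.0, -1.7]
width: 0.219
grip_force: 59.9
```

Emit:
jog_arm --series "0 0 0.05 0 0 0;0 0 0.05 0 0 0;0 0 0 0 0 0;0 0 0 0 0 0;0 0 0 0 0 0"

```text
time: 12.33
tcp_pos: [0.4888, -0.5176, 0.0022]
orientation: [[-0.176, 0.984, 0.0], [0.984, 0.176, -0.0], [-0.0, 0.0, -1.0]]
ft_force: [0.3, 0.0, -1.6]
width: 0.224
grip_force: 59.9
```

Emit:
jog_arm --series "0 0 0 0 0 0;0 0 0 0 0 0;0 0 0 0 0 0;0 0 -0.4 0 0 0;0 0 -0.8 0 0 0" --jaw 0.4

```text
time: 12.75
tcp_pos: [0.4879, -0.5165, 0.0303]
orientation: [[-0.176, 0.984, -0.002], [0.984, 0.176, 0.003], [0.003, -0.002, -1.0]]
ft_force: [0.1, 0.3, -0.1]
width: 0.602
grip_force: 0.0
```

Emit:
jog_arm --series "0 0 -1 0 0 0;0 0 -1 0 0 0;0 0 -1 0 0 0;0 0 -1 0 0 0;0 0 -1 0 0 0"

```text
time: 13.17
tcp_pos: [0.4886, -0.5173, 0.1591]
orientation: [[-0.176, 0.984, 0.0], [0.984, 0.176, -0.001], [-0.001, 0.0, -1.0]]
ft_force: [-0.6, 0.3, 0.2]
width: 0.599
grip_force: 0.0
```

Emit:
jog_arm --series "0.97 0.2 -1 0 0 0;0.97 0.2 -0.8 0 0 0;0.97 0.2 0 0 0 0;0.97 0.2 0 0 0 0;0.97 0.2 0 0 0 0"

```text
time: 13.58
tcp_pos: [0.4919, -0.3925, 0.2031]
orientation: [[-0.175, 0.984, 0.001], [0.984, 0.175, -0.001], [-0.001, 0.001, -1.0]]
ft_force: [0.7, -1.0, 0.4]
width: 0.604
grip_force: 0.0
```

```bash
python3 - <<'E'
from h import *
st()
t=avg("top",3)
for c in blobs("top",t,lambda a:(a[...,2]-a[...,0]>40),(285,180,40,35)):
    r=cv2.minAreaRect(c);print(r,inU(onz("top",r[0],.055)))
cv2.imwrite("pics/t6.png",cv2.resize(t[140:260,270:420].astype(np.uint8),None,fx=5,fy=5,interpolation=2))
E
```

```text
t 13.5833 tcpU [-0.0238 -0.1469  0.2031] w 0.603998375950048 F [ 0.7459 -1.0214  0.4134] g 0.0
((307.576904296875, 196.38461303710938), (8.040761947631836, 17.062105178833008), 78.69007110595703) [-0.0009 -0.0246  0.055 ]
```

View pics/t6.png

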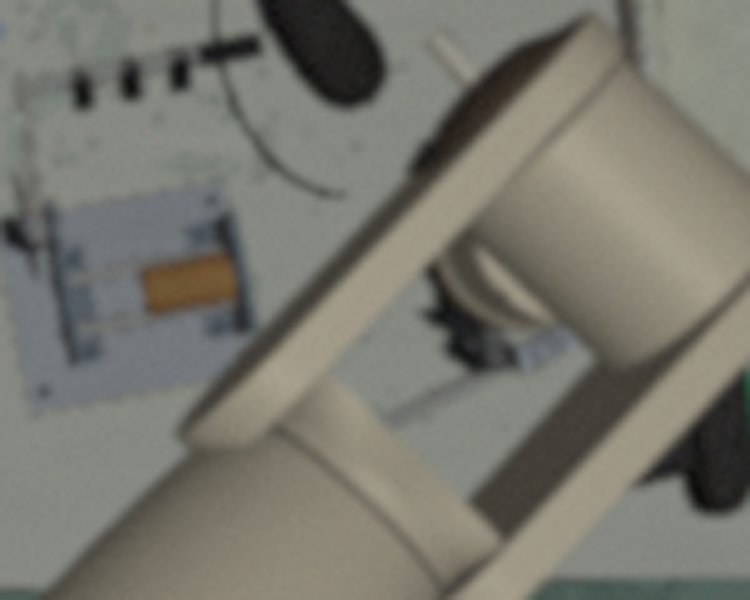

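Core lies on the rollers at crop (190,283); spindle lies on the table (crop 390–570, 420–345). Now grasping the core.

Emit:
jog_arm --series "0.97 0.19 0 0 0 0;0.97 0.19 0 0 0 0;0.97 0.19 0 0 0 0;0.97 0.19 0 0 0 0;0.97 0.19 0 0 0 0"

```text
time: 14.15
tcp_pos: [0.494, -0.2699, 0.2022]
orientation: [[-0.175, 0.985, 0.0], [0.985, 0.175, -0.0], [-0.0, 0.0, -1.0]]
ft_force: [-0.0, 0.1, -0.1]
width: 0.603
grip_force: 0.0
```

Emit:
jog_arm --series "0 0 1 0 0 0;0 0 1 0 0 0;0 0 1 0 0 0;0 0 1 0 0 0;0 0 0.8 0 0 0"

```text
time: 14.57
tcp_pos: [0.4938, -0.2707, 0.0804]
orientation: [[-0.175, 0.985, -0.001], [0.985, 0.175, 0.0], [0.0, -0.0, -1.0]]
ft_force: [0.2, 0.2, 0.3]
width: 0.602
grip_force: 0.0
```

Emit:
jog_arm --series "0 0 0.7 0 0 0;0 0 0.5 0 0 0;0 0 0.2 0 0 0;0 0 0 0 0 0;0 0 0 0 0 0"

```text
time: 14.98
tcp_pos: [0.4944, -0.2706, 0.0476]
orientation: [[-0.175, 0.984, 0.001], [0.984, 0.175, -0.0], [-0.001, 0.001, -1.0]]
ft_force: [-0.1, -0.3, 0.4]
width: 0.605
grip_force: 0.0
```

Emit:
jog_arm --series "0 0 0 0 0 0;0 0 0 0 0 0;0 0 0 0 0 0;0 0 0 0 0 0;0 0 0 0 0 0" --jaw 1

```text
time: 15.4
tcp_pos: [0.4943, -0.2706, 0.0483]
orientation: [[-0.176, 0.984, 0.001], [0.984, 0.176, -0.001], [-0.001, 0.001, -1.0]]
ft_force: [-4.4, -0.8, 7.7]
width: 0.389
grip_force: 58.7
```

```bash
python3 - <<'E'
from h import *
st()
E
```

```text
t 15.4 tcpU [ 0.0002 -0.0273  0.0483] w 0.38855815950111394 F [-4.4257 -0.7901  7.7157] g 58.721936722286046
```

Emit:
jog_arm --series "0 0 -0.4 0 0 0;0 0 -0.8 0 0 0;0 0 -1 0 0 0;0 0 -1 0 0 0;0 0 -1 0 0 0"

```text
time: 15.82
tcp_pos: [0.4941, -0.2701, 0.1543]
orientation: [[-0.176, 0.984, 0.001], [0.984, 0.176, -0.001], [-0.001, 0.001, -1.0]]
ft_force: [0.5, -1.1, -0.2]
width: 0.387
grip_force: 59.1
```

Emit:
jog_arm --series "0 0 -1 0 0 0;0 0 -1 0 0 0;0 0 -1 0 0 0;0 0 -0.8 0 0 0;0 0 0 0 0 0"

```text
time: 16.23
tcp_pos: [0.495, -0.2707, 0.2526]
orientation: [[-0.176, 0.984, 0.006], [0.984, 0.176, -0.004], [-0.005, 0.005, -1.0]]
ft_force: [0.7, 0.2, 0.1]
width: 0.39
grip_force: 59.1
```

Emit:
jog_arm --series "0.96 0.38 0 0 0 0;0.96 0.38 0 0 0 0;0.96 0.38 0 0 0 0;0.96 0.38 0 0 0 0;0.96 0.38 0 0 0 0"

```text
time: 16.65
tcp_pos: [0.5197, -0.1424, 0.2475]
orientation: [[-0.175, 0.984, 0.001], [0.984, 0.175, -0.0], [-0.0, 0.001, -1.0]]
ft_force: [1.0, -0.4, -0.4]
width: 0.384
grip_force: 59.1
```

Emit:
jog_arm --series "0.96 0.38 0 0 0 0;0.96 0.38 0 0 0 0;0.96 0.38 0 0 0 0;0.96 0.38 0 0 0 0;0.96 0.38 0 0 0 0"

```text
time: 17.07
tcp_pos: [0.5454, -0.0158, 0.2476]
orientation: [[-0.176, 0.984, 0.001], [0.984, 0.176, -0.0], [-0.0, 0.001, -1.0]]
ft_force: [1.1, -0.1, -0.1]
width: 0.386
grip_force: 59.1
```

Emit:
jog_arm --series "0.96 0.38 0 0 0 0;0.96 0.38 0 0 0 0;0.96 0.38 0 0 0 0;0.96 0.38 0 0 0 0;0.96 0.38 0 0 0 0"

```text
time: 17.48
tcp_pos: [0.5711, 0.1107, 0.2476]
orientation: [[-0.176, 0.984, 0.001], [0.984, 0.176, 0.0], [0.0, 0.001, -1.0]]
ft_force: [0.7, 0.4, -0.4]
width: 0.387
grip_force: 59.1
```

```bash
python3 - <<'E'
from h import *
st();print(togo([.5865,.185,.25],100.2),robot.observe()["joint_pos"])
E
```

```text
t 17.4833 tcpU [0.1432 0.3344 0.2476] w 0.38709178394030935 F [ 0.6975  0.402  -0.4476] g 59.079548050649464
(array([ 2.8175,  1.1302, -0.0969]), array([ 0.009 , -0.0005, -0.0154])) [ 3.3787  9.1194 79.9192  0.008  90.9169 -6.7441]
```

Emit:
jog_arm --series "0.94 0.38 0 0 0 0;0.94 0.38 0 0 0 0;0.94 0.37 0 0 0 0;0 0 0.6 0 0 0;0 0 0.8 0 0 0"

```text
time: 17.9
tcp_pos: [0.5871, 0.1853, 0.2133]
orientation: [[-0.178, 0.984, 0.003], [0.984, 0.178, 0.001], [0.0, 0.003, -1.0]]
ft_force: [0.6, -0.4, -0.0]
width: 0.388
grip_force: 59.1
```

Emit:
jog_arm --series "0 0 1 0 0 0;0 0 1 0 0 0;0 0 1 0 0 0;0 0 1 0 0 0;0 0 1 0 0 0"

```text
time: 18.32
tcp_pos: [0.5865, 0.1837, 0.0864]
orientation: [[-0.176, 0.984, 0.001], [0.984, 0.176, 0.0], [0.0, 0.001, -1.0]]
ft_force: [0.8, -0.5, -0.5]
width: 0.386
grip_force: 59.1
```

Emit:
jog_arm --series "0 0 0.8 0 0 0;0 0 0.6 0 0 0;0 0 0.4 0 0 0;0 0 0 0 0 0;0 0 0 0 0 0"

```text
time: 18.73
tcp_pos: [0.5867, 0.1838, 0.0424]
orientation: [[-0.176, 0.984, 0.0], [0.984, 0.176, 0.0], [0.0, 0.0, -1.0]]
ft_force: [0.2, -0.1, -0.0]
width: 0.383
grip_force: 59.1
```

Emit:
jog_arm --series "0 0 0 0 0 0;0 0 0 0 0 0;0 0 0 0 0 0;0 0 -0.5 0 0 0;0 0 -1 0 0 0" --jaw 0.4

```text
time: 19.15
tcp_pos: [0.5853, 0.1834, 0.0782]
orientation: [[-0.176, 0.984, -0.004], [0.984, 0.176, -0.001], [0.0, -0.004, -1.0]]
ft_force: [-0.5, -0.9, -0.3]
width: 0.602
grip_force: 0.0
```

Emit:
jog_arm --series "0 0 -1 0 0 0;0 0 -1 0 0 0;0 0 -1 0 0 0;0 0 -1 0 0 0;0 0 -1 0 0 0"

```text
time: 19.57
tcp_pos: [0.5863, 0.1836, 0.2071]
orientation: [[-0.176, 0.984, 0.001], [0.984, 0.176, 0.0], [0.0, 0.001, -1.0]]
ft_force: [0.6, -0.0, 0.0]
width: 0.601
grip_force: 0.0
```

Emit:
jog_arm --series "0 0 -1 0 0 0;0 0 -0.5 0 0 0;0 0 0 0 0 0;0 0 0 0 0 0;0 0 0 0 0 0" --jaw 0

```text
time: 19.98
tcp_pos: [0.5862, 0.1836, 0.2407]
orientation: [[-0.176, 0.984, -0.002], [0.984, 0.176, -0.0], [0.0, -0.002, -1.0]]
ft_force: [0.1, 0.6, 0.2]
width: 1.001
grip_force: 0.0
```

```bash
python3 - <<'E'
from h import *
st();print(robot.observe()["tcp_pos"])
s=avg("scene",3);t=avg("top",3)
cv2.imwrite("pics/s7.png",np.hstack([cv2.resize(q.astype(np.uint8),None,fx=2,fy=2,interpolation=2) for q in(s[130:330,140:340],t[100:300,140:340])]))
cv2.imwrite("pics/s7full.png",s);cv2.imwrite("pics/t7full.png",t)
E
```

```text
t 19.9833 tcpU [0.171  0.4035 0.2407] w 1.0013881261510391 F [0.0721 0.5723 0.2319] g 0.0
[0.5862 0.1836 0.2407][ WARN:0@1.613] global loadsave.cpp:1063 imwrite_ Unsupported depth image for selected encoder is fallbacked to CV_8U.
```

View pics/s7.png

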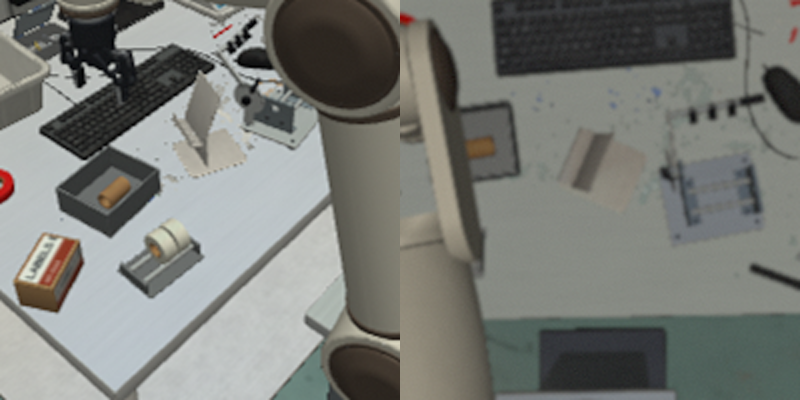

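Core lies in the bin (scene crop (112,190), top crop (480,148)). Two rolls stand on the rack at scene crop (165,240). Measuring the rolls and the tab numerically.

```bash
cat >> h.py <<'E'
def onyU(n,p,y):
    C,d=ray(n,p); a=np.radians(YAW); nv=np.array([-np.sin(a),np.cos(a),0]); P0=U(0,y,0)
    return inU(C+d*(nv@(P0-C))/(nv@d))
E
python3 - <<'E'
from h import *
s=cv2.imread("pics/s7full.png").astype(float);t0=cv2.imread("pics/top1.png").astype(float)
print("pivot px",proj("scene",U(.056,.082,.084)),"tip range",[proj("scene",U(.056-.068*np.cos(a),.082,.084+.068*np.sin(a))) for a in(1,1.57,2)])
g=s.mean(-1)[165:200,250:285];print(g.astype(int)[4:30,4:32])
# rolls: bore on left face
for c in blobs("scene",s,lambda a:(a[...,2]-a[...,0]>60),(205,235,40,35),5):
    r=cv2.boundingRect(c);m=cv2.moments(c);print("bore",r,m["m10"]/m["m00"],m["m01"]/m["m00"],onz("scene",(m["m10"]/m["m00"],m["m01"]/m["m00"]),.046))
w=blobs("scene",s,lambda a:(a.min(-1)>150)&(a[...,2]-a[...,0]>8),(205,232,40,40),10)
for c in w: print("roll",cv2.boundingRect(c),cv2.contourArea(c),cv2.minAreaRect(c))
for y in(.237,.203): print(proj("scene",[.402,y,.076]),proj("scene",[.402,y,.046]),proj("top",[.402,y,.076]))
E
```

```text
pivot px [264.3554 178.7074] tip range [array([272.3181, 170.2282]), array([264.614 , 165.5052]), array([258.6991, 164.7779])]
[[189 192 186 145  94 124 173 196 176 155 158 106  93 123  95  84 143 185
  198 198 181 169 172 168 188 193 157 114]
 [190 191 194 169 113  93 137 168 180 192 199 178 164 112  21  40  79 111
  118 115 102  98 101  99 120 131 111 105]
 [186 192 194 189 159 107  97 125 132 148 179 198 179 107  22  91 125 148
  159 157 160 164 166 125  94 103 103 104]
 [188 192 193 188 152  95  66  80  84  91 115 135 108  49  42 143 184 190
  195 197 197 199 199 184 152 147 152 122]
 [192 191 194 168 116  81  78  77  82  80  72  60  37  24  96 173 198 195
  197 197 197 196 195 178 172 185 189 145]
 [191 192 185 141  97  91  93  93  96  95  75  38  18  40 114 167 190 197
  197 196 180 172 177 167 180 177 183 150]
 [193 194 172 121  93  96  97  97  98 100  76  31  10  49  97 137 181 200
  197 184 164 161 166 167 141 108 150 136]
 [192 193 168 115  93  95  98  98  99 101  84  54  51  77  84  98 162 184
  179 170 166 167 166 163 146 135 156 125]
 [192 193 167 116  93  96  98  93  82
[... 1823 characters left out ...]
62  54  57]
 [193 192 191 192 193 177 153 158 161 150 151 158 160 164 167 166 167 170
  165 154 148 134  99  67  59  63  63  66]
 [193 192 192 192 194 185 177 141 120 148 165 171 169 167 167 166 167 167
  166 167 168 165 153 145 132 100  69  60]]
bore (216, 253, 4, 5) 217.35714285714286 255.0 [0.4019 0.2533 0.046 ]
roll (214, 244, 13, 12) 66.0 ((221.10340881347656, 248.75860595703125), (12.955096244812012, 6.809730052947998), 41.633541107177734)
roll (221, 239, 13, 11) 60.0 ((227.65042114257812, 243.7566375732422), (12.323442459106445, 6.114686012268066), 41.18592834472656)
[220.1811 246.3007] [220.7084 252.2551] [159.894  225.4963]
[227.1721 240.7759] [227.5883 246.7124] [169.9439 225.3125]
```

```bash
python3 - <<'E'
from h import *
s=cv2.imread("pics/s7full.png").astype(float);t0=cv2.imread("pics/top1.png").astype(float)
pts=[(268.4,170),(268.1,171),(267.5,172),(266.9,173),(266.1,174),(266,175)]
for p in pts:
    q=onyU("scene",p,.082)-np.array([.056,.082,.084]); print(q*1000,np.hypot(q[0],q[2]),np.arctan2(q[2],-q[0]))
print("hub",[onyU("scene",(262.5,180),y) for y in(.082,.09,.095)])
def cen(im,f,roi):
    x,y,w,h=roi;m=f(im[y:y+h,x:x+w]);r,c=np.nonzero(m);return (c.mean()+x,r.mean()+y),m.sum()
a=(221.1,248.76);b=(227.65,243.76)
print("scene z.066",onz("scene",a,.06),onz("scene",b,.06))
f=lambda a:(a[...,2]-a[...,0])
# top: column profile and weighted row centroid of whiteness
g=t0.mean(-1)[212:240,148:182];print(g.mean(0).astype(int))
for c0,c1 in((157,163),(166,172)):
    col=t0.mean(-1)[210:242,c0:c1].mean(1); d=np.abs(np.diff(col)); print(col.astype(int))
# rack edges for yaw
gr=t0.mean(-1)[200:255,140:190];print(gr[:,8:14].mean(1).astype(int));print(gr[:,34:40].mean(1).astype(int))
E
```

```text
[-18.4071  -0.      51.8265] 0.05499821866788073 1.2295251015333601
[-17.1184   0.      46.2896] 0.049353494974800335 1.216582710491198
[-14.4013  -0.      40.2101] 0.042711253804228584 1.2268793978854269
[-11.6664  -0.      34.091 ] 0.036031974900265606 1.2410750815246587
[-7.9566  0.     27.5823] 0.028706931921127967 1.2899531138077154
[-7.5834 -0.     22.2617] 0.023517938853010796 1.2424770085890582
hub [array([0.065 , 0.082 , 0.0737]), array([0.0605, 0.09  , 0.0805]), array([0.0577, 0.095 , 0.0848])]
scene z.066 [0.4028 0.2332 0.06  ] [0.402  0.2017 0.06  ]
[ 99 104 105 105 105 104 104 107 113 119 121 121 121 121 118 109  99 105
 116 121 122 121 122 120 112  98  88  92 100 104 102  97  87  90]
[136 133 119 103  96  96  94  95 104 116 125 132 137 140 141 141 142 142
 141 140 138 133 124 112 104 101 100 105 118 130 134 133]
[137 133 120 104  98  98  94  93  99 111 121 129 135 140 142 142 142 142
 143 142 139 135 127 116 106 100 100 106 120 132 135 135]
[136 136 136 136 136 137 137 136 136 136 136 132 118 103  96  94  94  95
 101 110 114 107  98  96  97  97  97  97  98 107 112 106  98  99 100 100
 103 111 122 131 133 133 133 133 132 132 132 132 131 132 132 132 132 132
 132]
[137 136 137 137 136 136 136 136 136 137 136 134 124 110 101  99  98  95
  92  93  95  93  89  87  86  88  88  88  87  88  92  97  97  95  96  99
 100 105 116 128 135 136 137 136 136 135 134 134 134 135 134 135 135 134
 134]
```

Emit:
jog_arm --series "0 0 0 0 0 0.75;0 0 0 0 0 0.75;0 0 0 0 0 0.75;0.35 -0.7 0 0 0 0;0.36 -0.8 0 0 0 0" --jaw 0

```text
time: 20.7
tcp_pos: [0.5495, 0.2019, 0.241]
orientation: [[0.022, 1.0, -0.001], [1.0, -0.022, -0.0], [-0.0, -0.001, -1.0]]
ft_force: [0.4, 0.9, 0.1]
width: 1.002
grip_force: 0.0
```

Emit:
jog_arm --series "0 -1 0 0 0 0;0 -1 0 0 0 0;0 -1 0 0 0 0;0 -1 0 0 0 0;0 -1 0 0 0 0"

```text
time: 21.12
tcp_pos: [0.4232, 0.2046, 0.2415]
orientation: [[0.02, 1.0, -0.0], [1.0, -0.02, 0.0], [0.0, -0.0, -1.0]]
ft_force: [0.2, 0.4, -0.6]
width: 1.002
grip_force: 0.0
```

Emit:
jog_arm --series "0 -0.87 0 0 0 0;0 0 1 0 0 0;0 0 1 0 0 0;0 0 1 0 0 0;0 0 0.5 0 0 0"

```text
time: 21.53
tcp_pos: [0.4016, 0.2048, 0.1517]
orientation: [[0.02, 1.0, -0.002], [1.0, -0.02, -0.001], [-0.001, -0.002, -1.0]]
ft_force: [-0.6, 0.9, 0.3]
width: 0.999
grip_force: 0.0
```

```bash
python3 - <<'E'
from h import *
st();print(robot.observe()["tcp_pos"],togo([.402,.2045,.027],89))
E
```

```text
t 21.5333 tcpU [-0.0069  0.457   0.1517] w 0.9987341996115012 F [-0.6147  0.9276  0.296 ] g 0.0
[0.4016 0.2048 0.1517] (array([-0.0077,  0.0286,  4.9868]), array([-0.0269,  0.0077, -0.0256]))
```

Emit:
jog_arm --series "0 0 1 0 0 0;0 0 1 0 0 0;0 0 0.8 0 0 0;0 0 0.8 0 0 0;0 0 0.6 0 0 0"

```text
time: 21.95
tcp_pos: [0.4021, 0.2049, 0.0477]
orientation: [[0.02, 1.0, -0.001], [1.0, -0.02, -0.0], [-0.0, -0.001, -1.0]]
ft_force: [0.5, -0.8, -0.2]
width: 0.997
grip_force: 0.0
```

Emit:
jog_arm --series "0 0 0.5 0 0 0;0 0 0.2 0 0 0;0 0 0 0 0 0;0 0 0 0 0 0;0 0 0 0 0 0"

```text
time: 22.37
tcp_pos: [0.4032, 0.2052, 0.0327]
orientation: [[0.02, 1.0, 0.001], [1.0, -0.02, 0.0], [0.0, 0.001, -1.0]]
ft_force: [0.5, -0.3, -0.0]
width: 0.997
grip_force: 0.0
```

Emit:
jog_arm --series "0 0 0 0 0 0;0 0 0 0 0 0;0 0 0 0 0 0;0 0 0 0 0 0;0 0 0 0 0 0" --jaw 1

```text
time: 22.78
tcp_pos: [0.402, 0.2052, 0.0327]
orientation: [[0.02, 1.0, -0.001], [1.0, -0.02, 0.0], [0.0, -0.001, -1.0]]
ft_force: [-15.0, -1.4, 20.0]
width: 0.67
grip_force: 61.4
```

Emit:
jog_arm --series "0 0 -0.2 0 0 0;0 0 -0.4 0 0 0;0 0 -0.8 0 0 0;0 0 -1 0 0 0;0 0 -1 0 0 0"

```text
time: 23.2
tcp_pos: [0.4025, 0.205, 0.1184]
orientation: [[0.02, 1.0, -0.0], [1.0, -0.02, -0.0], [-0.0, -0.0, -1.0]]
ft_force: [0.2, 0.1, -1.1]
width: 0.671
grip_force: 65.5
```

```bash
python3 - <<'E'
from h import *
st();print(robot.observe()["tcp_pos"])
print(togo(U(0,-.02,.3),100.1))
E
```

```text
t 23.2 tcpU [-0.006   0.457   0.1184] w 0.6709664968367268 F [ 0.1632  0.1143 -1.1302] g 65.52527976171405
[0.4025 0.205  0.1184]
(array([-18.6627,   3.9831,  -7.2627]), array([-0.0014,  0.0001, -2.2471]))
```

Emit:
jog_arm --series "0 0 -1 0 0 -0.75;0 0 -1 0 0 -0.75;0 0 -1 0 0 -0.75;0 0 -1 0 0 0;0 0 -1 0 0 0"

```text
time: 23.62
tcp_pos: [0.4025, 0.2049, 0.2441]
orientation: [[-0.176, 0.984, 0.001], [0.984, 0.176, 0.0], [0.0, 0.001, -1.0]]
ft_force: [0.0, 0.3, -0.4]
width: 0.666
grip_force: 65.6
```

Emit:
jog_arm --series "-0.95 0 0 0 0 0;-0.95 0 0 0 0 0;-0.95 0 0 0 0 0;-0.95 0 0 0 0 0;-0.95 0 0 0 0 0"

```text
time: 24.03
tcp_pos: [0.4235, 0.0871, 0.2428]
orientation: [[-0.176, 0.984, 0.001], [0.984, 0.176, 0.0], [-0.0, 0.001, -1.0]]
ft_force: [0.7, 0.3, -0.0]
width: 0.672
grip_force: 65.7
```

Emit:
jog_arm --series "-0.95 0 0 0 0 0;-0.95 0 0 0 0 0;-0.95 0 0 0 0 0;-0.95 0 0 0 0 0;-0.95 0 0 0 0 0"

```text
time: 24.45
tcp_pos: [0.4444, -0.03, 0.2428]
orientation: [[-0.176, 0.984, 0.001], [0.984, 0.176, -0.0], [-0.0, 0.001, -1.0]]
ft_force: [0.8, -0.7, -1.2]
width: 0.667
grip_force: 65.7
```

Emit:
jog_arm --series "-0.95 0 0 0 0 0;-0.95 0 0 0 0 0;-0.95 0 0 0 0 0;-0.95 0 0 0 0 0;-0.95 0 0 0 0 0"

```text
time: 24.87
tcp_pos: [0.4652, -0.1469, 0.2427]
orientation: [[-0.175, 0.984, 0.001], [0.984, 0.175, -0.0], [-0.001, 0.001, -1.0]]
ft_force: [-0.2, 0.4, -1.5]
width: 0.671
grip_force: 65.7
```

Emit:
jog_arm --series "-0.95 0 0 0 0 0;-0.95 0 0 0 0 0;-0.95 0 0 0 0 0;-0.95 0 0 0 0 0;0 0 0 0 0 0"

```text
time: 25.28
tcp_pos: [0.4821, -0.2425, 0.2421]
orientation: [[-0.173, 0.985, -0.0], [0.985, 0.173, -0.001], [-0.001, -0.0, -1.0]]
ft_force: [0.7, 0.1, -1.2]
width: 0.668
grip_force: 65.6
```

```bash
python3 - <<'E'
from h import *
st();print(togo(U(.0003,-.02,.056),100.1))
E
```

```text
t 25.2833 tcpU [-0.0069  0.0025  0.2421] w 0.6681845161925547 F [ 0.6824  0.0591 -1.2169] g 65.59680629019567
(array([-0.8935,  0.2914,  7.4442]), array([-0.0025,  0.0102, -0.0232]))
```

Emit:
jog_arm --series "-0.9 0.32 0 0 0 0;0 0 1 0 0 0;0 0 1 0 0 0;0 0 1 0 0 0;0 0 1 0 0 0"

```text
time: 25.7
tcp_pos: [0.4937, -0.2597, 0.1415]
orientation: [[-0.176, 0.984, 0.001], [0.984, 0.176, -0.0], [-0.0, 0.001, -1.0]]
ft_force: [-0.3, -0.2, -1.1]
width: 0.67
grip_force: 65.6
```

Emit:
jog_arm --series "0 0 1 0 0 0;0 0 0.8 0 0 0;0 0 0.6 0 0 0;0 0 0.4 0 0 0;0 0 0.2 0 0 0"

```text
time: 26.12
tcp_pos: [0.4936, -0.2596, 0.0661]
orientation: [[-0.176, 0.984, -0.001], [0.984, 0.176, 0.001], [0.001, -0.001, -1.0]]
ft_force: [0.3, -1.4, -0.7]
width: 0.668
grip_force: 65.6
```

```bash
python3 - <<'E'
from h import *
st()
E
```

```text
t 26.1167 tcpU [ 0.0014 -0.0163  0.0661] w 0.6680654195786015 F [ 0.2879 -1.4248 -0.7355] g 65.59097916098835
```

Now gentle steps until contact with the rollers.

Emit:
jog_arm --series "-0.1 0 0.12 0 0 0;0 0 0.1 0 0 0;0 0 0.05 0 0 0;0 0 0 0 0 0;0 0 0 0 0 0"

```text
time: 26.53
tcp_pos: [0.4944, -0.2625, 0.0606]
orientation: [[-0.176, 0.984, 0.001], [0.984, 0.176, -0.0], [-0.0, 0.001, -1.0]]
ft_force: [0.2, -0.5, -1.7]
width: 0.666
grip_force: 65.6
```

Emit:
jog_arm --series "0 0 0.05 0 0 0;0 0 0.05 0 0 0;0 0 0.05 0 0 0;0 0 0 0 0 0;0 0 0 0 0 0"

```text
time: 26.95
tcp_pos: [0.4942, -0.2623, 0.0562]
orientation: [[-0.176, 0.984, -0.0], [0.984, 0.176, 0.0], [0.0, -0.0, -1.0]]
ft_force: [0.1, -0.8, -1.7]
width: 0.664
grip_force: 65.6
```

Emit:
jog_arm --series "0 0 0.04 0 0 0;0 0 0.04 0 0 0;0 0 0.03 0 0 0;0 0 0 0 0 0;0 0 0 0 0 0"

```text
time: 27.37
tcp_pos: [0.4943, -0.2624, 0.054]
orientation: [[-0.176, 0.984, 0.0], [0.984, 0.176, -0.0], [-0.0, 0.0, -1.0]]
ft_force: [-2.6, 1.0, 6.5]
width: 0.667
grip_force: 66.6
```

Emit:
jog_arm --series "0 0 0.04 0 0 0;0 0 0.04 0 0 0;0 0 0 0 0 0;0 0 0 0 0 0;0 0 0 0 0 0"

```text
time: 27.78
tcp_pos: [0.4945, -0.2627, 0.0537]
orientation: [[-0.176, 0.984, 0.001], [0.984, 0.176, -0.001], [-0.001, 0.001, -1.0]]
ft_force: [-12.5, 5.0, 31.4]
width: 0.672
grip_force: 68.9
```

Emit:
jog_arm --series "0 0 -0.08 0 0 0;0 0 0 0 0 0;0 0 0 0 0 0;0 0 0 0 0 0;0 0 0 0 0 0" --jaw 0.15

```text
time: 28.2
tcp_pos: [0.4941, -0.2623, 0.0532]
orientation: [[-0.176, 0.984, -0.0], [0.984, 0.176, 0.0], [0.0, -0.0, -1.0]]
ft_force: [0.2, 0.3, 0.4]
width: 0.85
grip_force: 0.0
```

Emit:
jog_arm --series "0 0 -0.4 0 0 0;0 0 -0.8 0 0 0;0 0 -1 0 0 0;0 0 -1 0 0 0;0 0 -1 0 0 0"

```text
time: 28.62
tcp_pos: [0.4941, -0.2623, 0.1603]
orientation: [[-0.176, 0.984, 0.0], [0.984, 0.176, 0.0], [0.0, 0.0, -1.0]]
ft_force: [-0.6, -0.1, -0.6]
width: 0.852
grip_force: 0.0
```

Emit:
jog_arm --series "0 0 -1 0 0 0;0 0 -1 0 0 0;0 0 -1 0 0 0;0 0 0 0 0 0.75;0 0 0 0 0 0.75"

```text
time: 29.03
tcp_pos: [0.4946, -0.2626, 0.236]
orientation: [[-0.043, 0.999, 0.003], [0.999, 0.043, -0.002], [-0.002, 0.002, -1.0]]
ft_force: [-0.2, -0.4, -0.8]
width: 0.854
grip_force: 0.0
```

```bash
python3 - <<'E'
from h import *
st();print(togo([.402,.2385,.23],89))
E
```

```text
t 29.0333 tcpU [ 0.0019 -0.0195  0.236 ] w 0.8538417386748062 F [-0.1538 -0.4167 -0.7665] g 0.0
(array([20.1854, -2.8406,  0.1949]), array([0.0292, 0.0206, 0.6919]))
```

Emit:
jog_arm --series "0 0 0 0 0 0.69;0.95 -0.19 0 0 0 0;0.95 -0.19 0 0 0 0;0.95 -0.19 0 0 0 0;0.95 -0.19 0 0 0 0" --jaw 0

```text
time: 29.45
tcp_pos: [0.4762, -0.1661, 0.2341]
orientation: [[0.015, 1.0, 0.0], [1.0, -0.015, 0.0], [0.0, 0.0, -1.0]]
ft_force: [0.5, 1.5, 0.3]
width: 1.0
grip_force: 0.0
```

Emit:
jog_arm --series "0.95 -0.19 0 0 0 0;0.95 -0.19 0 0 0 0;0.95 -0.19 0 0 0 0;0.95 -0.19 0 0 0 0;0.95 -0.19 0 0 0 0"

```text
time: 29.87
tcp_pos: [0.4541, -0.0469, 0.2343]
orientation: [[0.015, 1.0, 0.0], [1.0, -0.015, -0.0], [-0.0, 0.0, -1.0]]
ft_force: [0.6, -0.2, 0.4]
width: 1.0
grip_force: 0.0
```

Emit:
jog_arm --series "0.95 -0.19 0 0 0 0;0.95 -0.19 0 0 0 0;0.95 -0.19 0 0 0 0;0.95 -0.19 0 0 0 0;0.95 -0.19 0 0 0 0"

```text
time: 30.28
tcp_pos: [0.4321, 0.0722, 0.2343]
orientation: [[0.015, 1.0, 0.001], [1.0, -0.015, 0.0], [0.0, 0.001, -1.0]]
ft_force: [0.2, -0.6, 1.3]
width: 1.002
grip_force: 0.0
```

Emit:
jog_arm --series "0.95 -0.19 0 0 0 0;0.95 -0.19 0 0 0 0;0.95 -0.19 0 0 0 0;0.95 -0.19 0 0 0 0;0.95 -0.19 0 0 0 0"

```text
time: 30.7
tcp_pos: [0.41, 0.1913, 0.2343]
orientation: [[0.015, 1.0, 0.001], [1.0, -0.015, 0.0], [0.0, 0.001, -1.0]]
ft_force: [-0.1, 0.5, -0.0]
width: 1.005
grip_force: 0.0
```

```bash
python3 - <<'E'
from h import *
st();print(togo([.402,.2385,.028],89))
E
```

```text
t 30.7 tcpU [-0.001   0.4422  0.2343] w 1.0046697551234205 F [-0.128   0.4699 -0.0388] g 0.0
(array([ 1.8822, -0.3545,  8.2542]), array([ 0.0072, -0.0029,  0.0334]))
```

Emit:
jog_arm --series "0.95 -0.18 0 0 0 0;0.94 -0.18 0 0 0 0;0 0 0 0 0 0;0 0 1 0 0 0;0 0 1 0 0 0"

```text
time: 31.12
tcp_pos: [0.4027, 0.238, 0.1844]
orientation: [[0.013, 1.0, 0.003], [1.0, -0.013, 0.001], [0.001, 0.003, -1.0]]
ft_force: [1.0, -0.2, -0.1]
width: 1.0
grip_force: 0.0
```

Emit:
jog_arm --series "0 0 1 0 0 0;0 0 1 0 0 0;0 0 1 0 0 0;0 0 0.8 0 0 0;0 0 0.8 0 0 0"

```text
time: 31.53
tcp_pos: [0.4022, 0.2372, 0.068]
orientation: [[0.015, 1.0, 0.0], [1.0, -0.015, 0.0], [0.0, 0.0, -1.0]]
ft_force: [1.3, -1.1, -0.3]
width: 1.006
grip_force: 0.0
```

Emit:
jog_arm --series "0 0 0.6 0 0 0;0 0 0.5 0 0 0;0 0 0.3 0 0 0;0 0 0 0 0 0;0 0 0 0 0 0"

```text
time: 31.95
tcp_pos: [0.4025, 0.2375, 0.0341]
orientation: [[0.015, 1.0, 0.0], [1.0, -0.015, 0.0], [0.0, 0.0, -1.0]]
ft_force: [0.7, 0.3, 0.5]
width: 1.001
grip_force: 0.0
```

Emit:
jog_arm --series "0 0 0 0 0 0;0 0 0 0 0 0;0 0 0 0 0 0;0 0 0 0 0 0;0 0 0 0 0 0" --jaw 1

```text
time: 32.37
tcp_pos: [0.4028, 0.2377, 0.0349]
orientation: [[0.014, 1.0, 0.002], [1.0, -0.014, 0.001], [0.001, 0.002, -1.0]]
ft_force: [-3.0, -1.7, 13.0]
width: 0.672
grip_force: 61.4
```

```bash
python3 - <<'E'
from h import *
st();print(robot.observe()["tcp_pos"])
E
```

```text
t 32.3667 tcpU [0.0002 0.4892 0.0349] w 0.6721387300994143 F [-2.9651 -1.7038 12.9649] g 61.37868767604232
[0.4028 0.2377 0.0349]
```

Emit:
jog_arm --series "0 0 -0.2 0 0 0;0 0 -0.4 0 0 0;0 0 -0.8 0 0 0;0 0 -1 0 0 0;0 0 -1 0 0 0"

```text
time: 32.78
tcp_pos: [0.4019, 0.2374, 0.1203]
orientation: [[0.015, 1.0, -0.0], [1.0, -0.015, 0.0], [0.0, -0.0, -1.0]]
ft_force: [0.3, 0.8, -0.9]
width: 0.668
grip_force: 64.6
```

Emit:
jog_arm --series "0 0 -1 0 0 -0.73;0 0 -1 0 0 -0.73;0 0 -1 0 0 -0.72;0 0 -1 0 0 0;0 0 -1 0 0 0"

```text
time: 33.2
tcp_pos: [0.4019, 0.2374, 0.2459]
orientation: [[-0.175, 0.985, 0.001], [0.985, 0.175, 0.0], [0.0, 0.001, -1.0]]
ft_force: [0.4, 0.4, -1.3]
width: 0.67
grip_force: 64.7
```

Emit:
jog_arm --series "-0.95 0 0 0 0 0;-0.95 0 0 0 0 0;-0.95 0 0 0 0 0;-0.95 0 0 0 0 0;-0.95 0 0 0 0 0"

```text
time: 33.62
tcp_pos: [0.4228, 0.1196, 0.2446]
orientation: [[-0.175, 0.985, 0.001], [0.985, 0.175, 0.0], [0.0, 0.001, -1.0]]
ft_force: [0.9, 0.5, -0.7]
width: 0.672
grip_force: 64.7
```

Emit:
jog_arm --series "-0.95 0 0 0 0 0;-0.95 0 0 0 0 0;-0.95 0 0 0 0 0;-0.95 0 0 0 0 0;-0.95 0 0 0 0 0"

```text
time: 34.03
tcp_pos: [0.4436, 0.0026, 0.2446]
orientation: [[-0.175, 0.985, 0.001], [0.985, 0.175, -0.0], [-0.0, 0.001, -1.0]]
ft_force: [0.2, -0.1, -1.4]
width: 0.67
grip_force: 64.7
```

Emit:
jog_arm --series "-0.95 0 0 0 0 0;-0.95 0 0 0 0 0;-0.95 0 0 0 0 0;-0.95 0 0 0 0 0;-0.95 0 0 0 0 0"

```text
time: 34.45
tcp_pos: [0.4643, -0.1144, 0.2446]
orientation: [[-0.175, 0.985, 0.001], [0.985, 0.175, -0.0], [-0.0, 0.001, -1.0]]
ft_force: [0.8, 0.4, -0.9]
width: 0.67
grip_force: 64.7
```

Emit:
jog_arm --series "-0.95 0 0 0 0 0;-0.95 0 0 0 0 0;-0.95 0 0 0 0 0;0 0 0 0 0 0;0 0 0 0 0 0"

```text
time: 34.87
tcp_pos: [0.4768, -0.1842, 0.244]
orientation: [[-0.173, 0.985, -0.0], [0.985, 0.173, 0.0], [0.0, -0.0, -1.0]]
ft_force: [-1.0, 0.1, -1.1]
width: 0.666
grip_force: 64.6
```

```bash
python3 - <<'E'
from h import *
st();print(togo(U(.0006,.021,.0655),100.1))
t=avg("top",2)
f=lambda a:(a.min(-1)>118)
E
```

```text
t 34.8667 tcpU [-0.0018  0.0609  0.244 ] w 0.6660163989525939 F [-1.0155  0.0511 -1.0507] g 64.63638385757804
(array([-1.5979,  0.102 ,  7.1412]), array([-0.0009, -0.0025, -0.0261]))
```

Emit:
jog_arm --series "-0.8 0.05 0 0 0 0;-0.8 0.05 0 0 0 0;0 0 0.9 0 0 0;0 0 1 0 0 0;0 0 1 0 0 0"

```text
time: 35.38
tcp_pos: [0.4865, -0.2216, 0.1709]
orientation: [[-0.175, 0.984, 0.001], [0.984, 0.175, -0.0], [-0.001, 0.001, -1.0]]
ft_force: [0.1, -0.1, -1.8]
width: 0.666
grip_force: 64.7
```

Emit:
jog_arm --series "0 0 1 0 0 0;0 0 1 0 0 0;0 0 0.8 0 0 0;0 0 0.7 0 0 0;0 0 0.5 0 0 0"

```text
time: 35.8
tcp_pos: [0.4861, -0.221, 0.0699]
orientation: [[-0.176, 0.984, -0.001], [0.984, 0.176, 0.001], [0.001, -0.001, -1.0]]
ft_force: [-0.8, 0.0, -1.1]
width: 0.671
grip_force: 64.7
```

```bash
python3 - <<'E'
from h import *
st()
E
```

```text
t 35.8 tcpU [0.0009 0.023  0.0699] w 0.6713794755444865 F [-0.7693  0.0013 -1.1396] g 64.6780859772116
```

Emit:
jog_arm --series "0 0 0.2 0 0 0;0 0 0.12 0 0 0;0 0 0.08 0 0 0;0 0 0 0 0 0;0 0 0 0 0 0"

```text
time: 36.22
tcp_pos: [0.4867, -0.2224, 0.0618]
orientation: [[-0.175, 0.985, 0.001], [0.985, 0.175, -0.0], [-0.001, 0.001, -1.0]]
ft_force: [-0.2, 0.4, -1.1]
width: 0.665
grip_force: 64.7
```

Emit:
jog_arm --series "0 0 0.06 0 0 0;0 0 0.05 0 0 0;0 0 0.03 0 0 0;0 0 0 0 0 0;0 0 0 0 0 0"

```text
time: 36.63
tcp_pos: [0.4864, -0.2223, 0.0575]
orientation: [[-0.175, 0.985, -0.0], [0.985, 0.175, 0.0], [0.0, -0.0, -1.0]]
ft_force: [-0.3, -0.3, -1.5]
width: 0.67
grip_force: 64.7
```

Emit:
jog_arm --series "0 0 0.04 0 0 0;0 0 0.04 0 0 0;0 0 0 0 0 0;0 0 0 0 0 0;0 0 0 0 0 0"

```text
time: 37.05
tcp_pos: [0.4866, -0.2225, 0.056]
orientation: [[-0.175, 0.985, 0.0], [0.985, 0.175, -0.0], [-0.0, 0.0, -1.0]]
ft_force: [-2.9, 0.1, 7.1]
width: 0.67
grip_force: 65.4
```

Emit:
jog_arm --series "0 0 0.04 0 0 0;0 0 0.02 0 0 0;0 0 0 0 0 0;0 0 0 0 0 0;0 0 0 0 0 0"

```text
time: 37.47
tcp_pos: [0.4867, -0.2226, 0.0558]
orientation: [[-0.175, 0.985, 0.001], [0.985, 0.175, -0.001], [-0.001, 0.001, -1.0]]
ft_force: [-9.9, 4.3, 26.4]
width: 0.667
grip_force: 67.7
```

Emit:
jog_arm --series "0 0 -0.06 0 0 0;0 0 0 0 0 0;0 0 0 0 0 0;0 0 0 0 0 0;0 0 0 0 0 0" --jaw 0.15

```text
time: 37.88
tcp_pos: [0.4864, -0.2223, 0.0553]
orientation: [[-0.175, 0.985, -0.0], [0.985, 0.175, 0.0], [0.0, -0.0, -1.0]]
ft_force: [0.3, 0.4, 0.5]
width: 0.847
grip_force: 0.0
```

Emit:
jog_arm --series "0 0 -0.4 0 0 0;0 0 -0.8 0 0 0;0 0 -1 0 0 0;0 0 -1 0 0 0;0 0 -1 0 0 0"

```text
time: 38.3
tcp_pos: [0.4863, -0.2222, 0.1624]
orientation: [[-0.175, 0.985, 0.0], [0.985, 0.175, 0.0], [0.0, 0.0, -1.0]]
ft_force: [0.6, -0.8, 0.1]
width: 0.853
grip_force: 0.0
```

Emit:
jog_arm --series "1 0 -1 0 0 0;1 0 -1 0 0 0;1 0 0 0 0 0;1 0 0 0 0 0;1 0 0 0 0 0" --jaw 0.5

```text
time: 38.72
tcp_pos: [0.4642, -0.0982, 0.2117]
orientation: [[-0.175, 0.985, 0.001], [0.985, 0.175, -0.0], [-0.001, 0.001, -1.0]]
ft_force: [0.8, 0.8, 0.6]
width: 0.5
grip_force: 0.0
```

Emit:
jog_arm --series "1 0 0 0 0 0;1 0 0 0 0 0;1 0 0 0 0 0;1 0 0 0 0 0;1 0 0 0 0 0"

```text
time: 39.13
tcp_pos: [0.4422, 0.0249, 0.2114]
orientation: [[-0.175, 0.985, 0.001], [0.985, 0.175, 0.0], [-0.0, 0.001, -1.0]]
ft_force: [1.6, 0.3, 0.0]
width: 0.497
grip_force: 0.0
```

```bash
python3 - <<'E'
from h import *
st()
s=avg("scene",4);t=avg("top",6);np.save("pics/s8.npy",s);np.save("pics/t8.npy",t)
a=cv2.resize(t[155:235,265:415].astype(np.uint8),None,fx=5,fy=5,interpolation=2)
b=cv2.resize(s[155:200,240:390].astype(np.uint8),None,fx=5,fy=5,interpolation=2)[:190]
cv2.imwrite("pics/v8.png",np.vstack([a,b]))
E
```

```text
t 39.1333 tcpU [0.0013 0.2728 0.2114] w 0.49727556448210125 F [1.5849 0.2844 0.0215] g 0.0
```

View pics/v8.png

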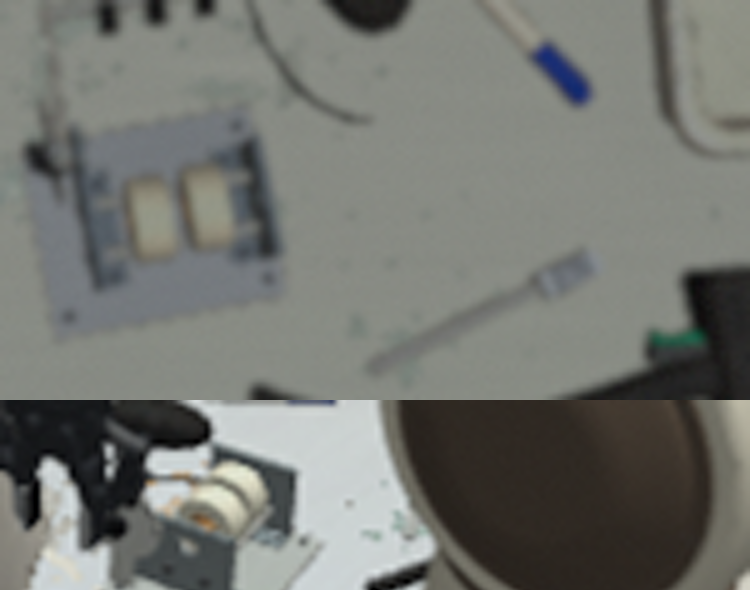

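Both rolls stand on the rollers (top crop (150,217) and (208,207)). The spindle has been knocked aside: its tip is at crop (375,365) and its handle at (567,272). Measuring it.

```bash
python3 - <<'E'
from h import *
t=np.load("pics/t8.npy");x0,y0=330,198
roi=t[198:236,330:392]
bg=cv2.medianBlur(t.astype(np.uint8),31).astype(float)[198:236,330:392]
d=np.abs(roi-bg).sum(-1);m=(d>25).astype(np.uint8)
n,l,stt,c=cv2.connectedComponentsWithStats(m)
k=1+np.argmax(stt[1:,4]);print(stt[k],c[k]+[x0,y0])
r,cc=np.nonzero(l==k);P=np.array([onz("top",(a+x0,b+y0),.01)[:2] for a,b in zip(cc,r)])
w=d[r,cc]
mu=P.mean(0);u,s_,vt=np.linalg.svd(P-mu);v=vt[0]*np.sign(vt[0][1]);pr=(P-mu)@v
print("axis yaw(y-dir)",np.degrees(np.arctan2(-v[0],v[1])),"extent",pr.min(),pr.max(),pr.max()-pr.min())
# shaft only
nrm=np.array([v[1],-v[0]]);of=(P-mu)@nrm
for a in np.arange(pr.min(),pr.max(),.014):
    q=(pr>=a)&(pr<a+.014);print(np.round([a,of[q].mean()*1000,np.ptp(of[q])*1000,w[q].mean()],4))
sh=(pr>pr.min()+.055);vv=np.linalg.svd(P[sh]-P[sh].mean(0))[2][0];print("shaft yaw",np.degrees(np.arctan2(-vv[0],vv[1]))%180,P[sh].mean(0))
for e in(pr.min(),pr.min()+.023,pr.max()):print(mu+v*e, inU([*(mu+v*e),.01]))
E
```

```text
[  8   6  46  28 280] [361.1857 217.2214]
axis yaw(y-dir) 25.305726638035303 extent -0.08662279440382246 0.09315380768966416 0.17977660209348661
[-0.0866  0.442  23.6487 58.284 ]
[-0.0726 -1.2587 26.7692 62.3763]
[-0.0586 -0.8503 26.7636 50.6852]
[-0.0446 -0.4886 22.0416 60.7018]
[-0.0306  0.5523 12.6054 49.1042]
[-0.0166  1.9322 14.1668 54.0741]
[-0.0026  1.9774 14.1609 54.4375]
[ 0.0114  0.9405 15.7318 53.125 ]
[ 0.0254  0.1337 15.7241 52.6754]
[ 0.0394  0.2833 14.1577 52.75  ]
[ 0.0534  1.5977 25.1254 47.5   ]
[ 0.0674 -2.8063 29.8014 45.4524]
[ 0.0814 -0.2339 15.6886 52.8229]
shaft yaw 26.745102642813148 [ 0.4028 -0.4304]
[ 0.4549 -0.5412] [-0.0866 -0.2866  0.01  ]
[ 0.445  -0.5204] [-0.0926 -0.2644  0.01  ]
[ 0.378  -0.3787] [-0.1334 -0.1131  0.01  ]
```

Emit:
jog_arm --series "0 0 0 0 0 -0.8;0 0 0 0 0 -0.8;0 0 0 0 0 -0.8;0 0 0 0 0 -0.7;0 0 0 0 0 0"

```text
time: 40.05
tcp_pos: [0.4428, 0.0234, 0.2105]
orientation: [[-0.434, 0.901, -0.0], [0.901, 0.434, 0.0], [0.0, -0.0, -1.0]]
ft_force: [0.2, -0.7, -0.1]
width: 0.503
grip_force: 0.0
```

Emit:
jog_arm --series "-0.98 -0.47 0 0 0 0;-0.98 -0.47 0 0 0 0;-0.98 -0.47 0 0 0 0;-0.98 -0.47 0 0 0 0;-0.98 -0.47 0 0 0 0"

```text
time: 40.47
tcp_pos: [0.4423, -0.1136, 0.2106]
orientation: [[-0.429, 0.903, 0.0], [0.903, 0.429, 0.0], [0.0, 0.0, -1.0]]
ft_force: [0.4, 0.8, 0.4]
width: 0.501
grip_force: 0.0
```

Emit:
jog_arm --series "-0.98 -0.47 0 0 0 0;-0.98 -0.47 0 0 0 0;-0.98 -0.47 0 0 0 0;-0.98 -0.47 0 0 0 0;-0.98 -0.47 0 0 0 0"

```text
time: 40.88
tcp_pos: [0.4421, -0.2496, 0.2105]
orientation: [[-0.429, 0.903, -0.0], [0.903, 0.429, 0.0], [0.0, 0.0, -1.0]]
ft_force: [0.4, 0.1, 0.2]
width: 0.498
grip_force: 0.0
```

Emit:
jog_arm --series "-0.98 -0.47 0 0 0 0;-0.98 -0.47 0 0 0 0;-0.98 -0.47 0 0 0 0;-0.98 -0.47 0 0 0 0;-0.98 -0.47 0 0 0 0"

```text
time: 41.3
tcp_pos: [0.4419, -0.3855, 0.2104]
orientation: [[-0.429, 0.903, -0.0], [0.903, 0.429, 0.0], [0.0, -0.0, -1.0]]
ft_force: [0.8, 0.5, 1.2]
width: 0.498
grip_force: 0.0
```

```bash
python3 - <<'E'
from h import *
st();print(togo([.445,-.520,.002],115.7),robot.observe()["tcp_pos"])
E
```

```text
t 41.3 tcpU [-0.0717 -0.131   0.2104] w 0.4979350210728626 F [0.7725 0.517  1.2018] g 0.0
(array([-4.9175, -2.1943,  8.3335]), array([-0.    , -0.0035, -0.0633])) [ 0.4419 -0.3855  0.2104]
```

Emit:
jog_arm --series "-0.98 -0.44 0 0 0 0;-0.98 -0.44 0 0 0 0;-0.98 -0.44 0 0 0 0;-0.98 -0.44 0 0 0 0;-0.98 -0.43 0 0 0 0"

```text
time: 41.72
tcp_pos: [0.4453, -0.5196, 0.2102]
orientation: [[-0.429, 0.903, -0.0], [0.903, 0.429, 0.0], [0.0, -0.0, -1.0]]
ft_force: [0.9, 0.3, 0.6]
width: 0.5
grip_force: 0.0
```

Emit:
jog_arm --series "0 0 1 0 0 0;0 0 1 0 0 0;0 0 1 0 0 0;0 0 1 0 0 0;0 0 1 0 0 0"

```text
time: 42.13
tcp_pos: [0.4454, -0.5181, 0.0841]
orientation: [[-0.429, 0.903, -0.0], [0.903, 0.429, 0.0], [0.001, -0.0, -1.0]]
ft_force: [-0.4, -1.0, -1.3]
width: 0.502
grip_force: 0.0
```

Emit:
jog_arm --series "0 0 1 0 0 0;0 0 1 0 0 0;0 0 0.7 0 0 0;0 0 0.4 0 0 0;0 0 0 0 0 0"

```text
time: 42.55
tcp_pos: [0.4449, -0.5172, 0.0056]
orientation: [[-0.43, 0.903, -0.002], [0.903, 0.43, 0.003], [0.004, -0.001, -1.0]]
ft_force: [-0.4, -0.1, -0.4]
width: 0.499
grip_force: 0.0
```

```bash
python3 - <<'E'
from h import *
st();print(togo([.445,-.520,.002],115.7),robot.observe()["tcp_pos"])
E
```

```text
t 42.55 tcpU [-0.0921 -0.2612  0.0056] w 0.4992757183524513 F [-0.4495 -0.1207 -0.4358] g 0.0
(array([-0.1038, -0.0455,  0.1417]), array([-0.0064, -0.0423, -0.0484])) [ 0.4449 -0.5172  0.0056]
```

Lower slightly and close.

Emit:
jog_arm --series "-0.1 -0.03 0.1 0 0 0;0 0 0.04 0 0 0;0 0 0 0 0 0;0 0 0 0 0 0;0 0 0 0 0 0"

```text
time: 42.97
tcp_pos: [0.4464, -0.5207, 0.0053]
orientation: [[-0.431, 0.902, 0.001], [0.902, 0.431, -0.001], [-0.001, 0.0, -1.0]]
ft_force: [0.2, 0.4, 0.7]
width: 0.5
grip_force: 0.0
```

Emit:
jog_arm --series "0 0 0 0 0 0;0 0 0 0 0 0;0 0 0 0 0 0;0 0 0 0 0 0;0 0 0 0 0 0" --jaw 1

```text
time: 43.38
tcp_pos: [0.4464, -0.5207, 0.0052]
orientation: [[-0.432, 0.902, 0.0], [0.902, 0.432, -0.001], [-0.001, 0.0, -1.0]]
ft_force: [-1.0, 0.5, 6.0]
width: 0.22
grip_force: 59.8
```

```bash
python3 - <<'E'
from h import *
st();o=robot.observe();print(o["tcp_pos"],o["orientation"],o["ft_torque"])
E
```

```text
t 43.3833 tcpU [-0.0913 -0.2649  0.0052] w 0.22005754807333072 F [-1.0136  0.4744  5.9637] g 59.83716666698456
[ 0.4464 -0.5207  0.0052] [[-0.4316  0.9021  0.0004]
 [ 0.9021  0.4316 -0.0007]
 [-0.0008  0.0001 -1.    ]] [ 0.1004  0.1596 -0.0228]
```

```bash
python3 - <<'E'
from h import *
t=np.load("pics/t8.npy")
x0,y0=266,174;roi=t[y0:226,x0:325]
m=((roi[...,0]-roi[...,2])>2).astype(np.uint8)
big=cv2.resize(t[y0:226,x0:325],None,fx=8,fy=8,interpolation=cv2.INTER_CUBIC)
bl=cv2.GaussianBlur(big,(0,0),6);
m=((bl[...,0]-bl[...,2])>4).astype(np.uint8)
n,l,s,c=cv2.connectedComponentsWithStats(m);k=1+np.argmax(s[1:,4]);ys,xs=np.nonzero(l==k)
h=cv2.convexHull(np.c_[xs,ys].astype(np.int32));
ap=cv2.approxPolyDP(h,12,True)[:,0]
for p in ap: print("hull",p,inU(onz("top",((p[0]+.5)/8-.5+x0,(p[1]+.5)/8-.5+y0),.006)))
# rolls
w=((bl[...,2]-bl[...,0])>6).astype(np.uint8)
for cc in cv2.findContours(w,0,1)[0]:
    if cv2.contourArea(cc)<1500: continue
    (a,b),sz,an=cv2.minAreaRect(cc); p=((a+.5)/8-.5+x0,(b+.5)/8-.5+y0);print("roll",p,np.array(sz)/8,an,inU(onz("top",p,.072)))
E
```

```text
hull [441 311] [-0.0645 -0.0659  0.006 ]
hull [ 91 381] [-0.0646  0.0936  0.006 ]
hull [ 36 113] [0.0578 0.0938 0.006 ]
hull [113  62] [0.0736 0.0553 0.006 ]
hull [377  25] [ 0.0668 -0.0646  0.006 ]
hull [410  74] [ 0.0422 -0.0745  0.006 ]
hull [437 183] [-0.0082 -0.0762  0.006 ]
roll (294.5697708129883, 198.33040618896484) [16.6993  9.8284] 80.16643524169922 [0.0006 0.0228 0.072 ]
roll (305.5214958190918, 195.98777770996094) [16.7852 10.4464] 80.03620147705078 [ 0.0012 -0.0154  0.072 ]
```

Yaw 10.2° is confirmed by the base edges, and the rolls sit at x≈1 mm, y≈+23 and −15 mm. Lifting and aligning the spindle.

Emit:
jog_arm --series "0 0 -0.2 0 0 0;0 0 -0.5 0 0 0;0 0 -0.8 0 0 0;0 0 -0.8 0 0 0;0 0 -0.8 0 0 0"

```text
time: 43.8
tcp_pos: [0.4461, -0.5203, 0.0837]
orientation: [[-0.432, 0.902, -0.0], [0.902, 0.432, 0.0], [0.0, 0.0, -1.0]]
ft_force: [0.4, -0.6, -2.1]
width: 0.214
grip_force: 58.8
```

Emit:
jog_arm --series "0 0 0 0 0 0.8;0 0 0 0 0 0.8;0 0 0 0 0 0.8;0 0 0 0 0 0.68;0 0 0 0 0 0"

```text
time: 44.22
tcp_pos: [0.4463, -0.5205, 0.083]
orientation: [[-0.173, 0.985, 0.0], [0.985, 0.173, -0.0], [-0.0, 0.0, -1.0]]
ft_force: [0.5, -0.0, -1.4]
width: 0.209
grip_force: 58.9
```

Emit:
jog_arm --series "0 0.8 0 0 0 0;0 0.9 0 0 0 0;0 0.9 0 0 0 0;0 0.8 0 0 0 0;0 0.3 0 0 0 0"

```text
time: 44.63
tcp_pos: [0.5395, -0.5032, 0.0825]
orientation: [[-0.18, 0.984, 0.001], [0.984, 0.18, 0.0], [-0.0, 0.001, -1.0]]
ft_force: [0.7, 0.7, -1.9]
width: 0.216
grip_force: 59.0
```

```bash
python3 - <<'E'
from h import *
st();print(togo(U(.0008,-.245,.0622),100.2),robot.observe()["tcp_pos"])
t=avg("top",4)
x0,y0=320,175
d=t[y0:y0+35,x0:x0+45].mean(-1).astype(int)
for r in d[::1]: print(*r)
E
```

```text
t 44.6333 tcpU [ 0.0035 -0.2642  0.0825] w 0.21639094088629554 F [ 0.6965  0.6996 -1.8851] g 59.01997089385986
(array([ 0.7691, -0.1062,  0.81  ]), array([0.008 , 0.0003, 0.0348])) [ 0.5395 -0.5032  0.0825]
124 118 120 124 127 123 111 97 98 105 116 123 128 130 133 134 132 131 132 134 132 132 132 132 133 132 132 132 131 132 132 132 131 132 133 133 132 132 132 133 133 133 134 132 131
126 124 126 130 132 132 126 115 105 98 100 105 116 124 127 130 133 134 132 133 132 132 130 132 132 131 132 133 131 132 131 131 132 132 130 132 133 132 132 130 134 131 132 132 126
131 130 130 131 134 133 133 128 123 115 105 99 100 103 106 116 123 127 128 130 131 133 133 131 131 132 131 131 132 132 131 132 132 132 132 132 130 132 132 131 132 133 130 125 114
132 132 131 133 132 132 133 133 131 130 124 117 105 96 89 96 106 109 114 123 129 132 133 132 133 133 132 132 134 132 133 132 132 134 132 133 133 133 132 132 132 130 125 113 94
132 132 132 132 131 132 131 133 133 134 132 130 123 114 105 105 108 109 111 121 129 131 133 133 132 133 133 134 133 134 134 134 133 132 133 133 131 133 132 135 131 125 112 92 75
132
[... 4442 characters left out ...]
1 102 104 104 106 107 108 111
100 113 126 132 133 133 132 131 132 131 131 132 132 131 131 132 132 131 132 132 130 124 113 97 82 75 75 79 83 86 87 91 93 94 97 98 101 102 103 104 106 107 109 111 111
116 123 128 132 132 131 132 131 131 132 132 131 130 128 129 130 131 132 131 131 122 110 93 79 74 76 80 83 87 90 93 95 96 97 99 100 103 103 107 106 108 108 110 112 113
120 121 126 132 132 132 131 132 131 131 131 133 129 129 129 130 133 132 127 120 108 91 78 75 77 80 84 89 90 92 95 99 98 101 103 104 105 105 107 108 109 110 109 114 114
117 119 124 129 133 132 134 133 132 133 133 132 132 130 131 133 132 128 118 102 89 77 74 77 80 83 86 92 92 97 99 100 101 102 104 104 106 108 108 110 111 114 114 115 116
```

```bash
python3 - <<'E'
from h import *
t=avg("top",4).mean(-1)
P=[]
for c in range(334,351):
    col=132-t[176:206,c]; r=np.arange(176,206); k=(abs(r-(189.9-(c-334)*.1875))<4); w=np.clip(col,4,25)*k-4*k; y=(w*r).sum()/w.sum(); P.append(inU(onz("top",(c,y),.0873)))
P=np.array(P);f=np.polyfit(P[:,1],P[:,0],1);print("slope deg",np.degrees(np.arctan(f[0])),"x at tip",np.polyval(f,-.107),"x at tcp",np.polyval(f,-.264),"resid",np.std(P[:,0]-np.polyval(f,P[:,1])))
print("tip",inU(onz("top",(332,190),.0873)));st()
E
```

```text
slope deg -0.14876089789689537 x at tip -0.0003891779627906215 x at tcp 1.8452645416875725e-05 resid 0.0004492463552172831
tip [ 0.0029 -0.105   0.0873]
t 45.0333 tcpU [ 0.0002 -0.265   0.0823] w 0.21667979658150952 F [ 1.1927  0.1305 -2.1588] g 59.024062156677246
```

Emit:
jog_arm --series "0 0.03 0.3 0 0 0;0 0 0.3 0 0 0;0 0 0.15 0 0 0;0 0 0 0 0 0;0 0 0 0 0 0"

```text
time: 45.45
tcp_pos: [0.5378, -0.5039, 0.0627]
orientation: [[-0.177, 0.984, -0.001], [0.984, 0.177, 0.001], [0.001, -0.001, -1.0]]
ft_force: [0.1, -0.2, -3.0]
width: 0.215
grip_force: 59.0
```

Emit:
jog_arm --series "0.4 0 0 0 0 0;0.4 0 0 0 0 0;0.3 0 0 0 0 0;0.2 0 0 0 0 0;0.1 0 0 0 0 0"

```text
time: 45.87
tcp_pos: [0.5319, -0.4684, 0.0638]
orientation: [[-0.177, 0.984, 0.0], [0.984, 0.177, -0.0], [-0.0, 0.0, -1.0]]
ft_force: [-0.5, 0.5, -2.5]
width: 0.215
grip_force: 59.0
```

```bash
python3 - <<'E'
from h import *
st();print(togo(U(.0008,-.223,.0628),100.2))
E
```

```text
t 45.8667 tcpU [ 0.0022 -0.2286  0.0638] w 0.21542951107668695 F [-0.501   0.53   -2.5152] g 59.03116285800934
(array([ 0.2243, -0.0548,  0.0387]), array([0.003 , 0.0022, 0.0017]))
```

Emit:
jog_arm --series "0.1 -0.05 0.03 0 0 0;0.06 0 0 0 0 0;0.06 0 0 0 0 0;0 0 0 0 0 0;0 0 0 0 0 0"

```text
time: 46.28
tcp_pos: [0.5296, -0.4645, 0.0625]
orientation: [[-0.176, 0.984, -0.0], [0.984, 0.176, 0.0], [0.0, -0.0, -1.0]]
ft_force: [-0.5, -0.2, -2.0]
width: 0.216
grip_force: 59.0
```

Emit:
jog_arm --series "0.05 0 0 0 0 0;0.05 0 0 0 0 0;0.05 0 0 0 0 0;0 0 0 0 0 0;0 0 0 0 0 0"

```text
time: 46.7
tcp_pos: [0.529, -0.4606, 0.0625]
orientation: [[-0.177, 0.984, -0.0], [0.984, 0.177, 0.0], [0.0, -0.0, -1.0]]
ft_force: [-0.8, -0.2, -1.9]
width: 0.218
grip_force: 59.0
```

```bash
python3 - <<'E'
from h import *
st();print(robot.observe()["ft_torque"])
E
```

```text
t 46.7 tcpU [ 0.0006 -0.2204  0.0625] w 0.2175023434251414 F [-0.7504 -0.1963 -1.9169] g 59.031527638435364
[ 0.0021 -0.0198 -0.0211]
```

Tip should now be at the eyelet face (y≈−61 mm). Continuing in small steps.

Emit:
jog_arm --series "0.05 0 0 0 0 0;0.05 0 0 0 0 0;0.05 0 0 0 0 0;0 0 0 0 0 0;0 0 0 0 0 0"

```text
time: 47.12
tcp_pos: [0.5283, -0.4569, 0.0625]
orientation: [[-0.177, 0.984, -0.0], [0.984, 0.177, 0.0], [0.0, -0.0, -1.0]]
ft_force: [0.1, 0.2, -1.7]
width: 0.213
grip_force: 59.0
```

Emit:
jog_arm --series "0.05 0 0 0 0 0;0.05 0 0 0 0 0;0.05 0 0 0 0 0;0 0 0 0 0 0;0 0 0 0 0 0"

```text
time: 47.53
tcp_pos: [0.5276, -0.4532, 0.0625]
orientation: [[-0.177, 0.984, -0.0], [0.984, 0.177, 0.0], [0.0, -0.0, -1.0]]
ft_force: [0.3, -1.0, -2.3]
width: 0.216
grip_force: 59.0
```

```bash
python3 - <<'E'
from h import *
st();print(robot.observe()["ft_torque"])
E
```

```text
t 47.5333 tcpU [ 0.0006 -0.2129  0.0625] w 0.2155058377369528 F [ 0.3016 -1.0342 -2.2893] g 59.03181552886963
[-0.008  -0.0264 -0.0097]
```

Emit:
jog_arm --series "0.05 0 0 0 0 0;0.05 0 0 0 0 0;0.05 0 0 0 0 0;0.05 0 0 0 0 0;0 0 0 0 0 0"

```text
time: 47.95
tcp_pos: [0.5267, -0.4481, 0.0625]
orientation: [[-0.177, 0.984, -0.0], [0.984, 0.177, 0.0], [0.0, -0.0, -1.0]]
ft_force: [-0.0, -0.5, -1.3]
width: 0.214
grip_force: 59.0
```

Emit:
jog_arm --series "0.1 0 0 0 0 0;0.1 0 0 0 0 0;0.1 0 0 0 0 0;0 0 0 0 0 0;0 0 0 0 0 0"

```text
time: 48.37
tcp_pos: [0.5254, -0.4408, 0.0626]
orientation: [[-0.177, 0.984, 0.0], [0.984, 0.177, 0.0], [0.0, 0.0, -1.0]]
ft_force: [0.6, -0.4, -2.5]
width: 0.219
grip_force: 59.0
```

```bash
python3 - <<'E'
from h import *
st();print(robot.observe()["ft_torque"])
E
```

```text
t 48.3667 tcpU [ 0.0007 -0.2003  0.0626] w 0.21937852997580734 F [ 0.6063 -0.4016 -2.5041] g 59.03166353702545
[-0.0434 -0.0521 -0.002 ]
```

Emit:
jog_arm --series "0.12 0 0 0 0 0;0.12 0 0 0 0 0;0.12 0 0 0 0 0;0.12 0 0 0 0 0;0.12 0 0 0 0 0"

```text
time: 48.78
tcp_pos: [0.5227, -0.4259, 0.0625]
orientation: [[-0.177, 0.984, -0.0], [0.984, 0.177, 0.0], [0.0, -0.0, -1.0]]
ft_force: [0.8, 0.3, -2.1]
width: 0.214
grip_force: 59.0
```

Emit:
jog_arm --series "0.12 0 0 0 0 0;0.12 0 0 0 0 0;0.12 0 0 0 0 0;0.12 0 0 0 0 0;0.12 0 0 0 0 0"

```text
time: 49.2
tcp_pos: [0.5201, -0.4111, 0.0625]
orientation: [[-0.176, 0.984, -0.0], [0.984, 0.176, 0.0], [0.0, -0.0, -1.0]]
ft_force: [-0.2, 0.8, -2.8]
width: 0.213
grip_force: 59.0
```

```bash
python3 - <<'E'
from h import *
st();print(robot.observe()["ft_torque"])
E
```

```text
t 49.2 tcpU [ 0.0006 -0.1701  0.0625] w 0.2128234488394929 F [-0.1984  0.8311 -2.7708] g 59.03221070766449
[ 0.0129  0.0013 -0.0009]
```

Emit:
jog_arm --series "0.15 0 0 0 0 0;0.15 0 0 0 0 0;0.15 0 0 0 0 0;0.15 0 0 0 0 0;0.15 0 0 0 0 0"

```text
time: 49.62
tcp_pos: [0.5167, -0.3926, 0.0625]
orientation: [[-0.177, 0.984, -0.0], [0.984, 0.177, 0.0], [0.0, -0.0, -1.0]]
ft_force: [-0.4, 0.5, -2.0]
width: 0.216
grip_force: 59.0
```

Emit:
jog_arm --series "0.15 0 0 0 0 0;0.15 0 0 0 0 0;0.15 0 0 0 0 0;0.15 0 0 0 0 0;0.15 0 0 0 0 0"

```text
time: 50.03
tcp_pos: [0.5134, -0.3742, 0.0625]
orientation: [[-0.177, 0.984, -0.0], [0.984, 0.177, 0.0], [0.0, 0.0, -1.0]]
ft_force: [0.3, -0.2, -1.2]
width: 0.215
grip_force: 59.0
```

Emit:
jog_arm --series "0.12 0 0 0 0 0;0.12 0 0 0 0 0;0.12 0 0 0 0 0;0.1 0 0 0 0 0;0 0 0 0 0 0"

```text
time: 50.45
tcp_pos: [0.5115, -0.3628, 0.0626]
orientation: [[-0.177, 0.984, -0.0], [0.984, 0.177, 0.0], [0.0, 0.0, -1.0]]
ft_force: [-0.2, 0.4, -2.1]
width: 0.215
grip_force: 59.0
```

```bash
python3 - <<'E'
from h import *
st();print(robot.observe()["ft_torque"])
E
```

```text
t 50.45 tcpU [ 0.0007 -0.121   0.0626] w 0.2154648394807376 F [-0.2396  0.3757 -2.0634] g 59.03071582317352
[-0.0445  0.0066  0.0192]
```

Emit:
jog_arm --series "0.12 0 0 0 0 0;0.12 0 0 0 0 0;0.12 0 0 0 0 0;0.12 0 0 0 0 0;0.05 0 0 0 0 0"

```text
time: 50.87
tcp_pos: [0.5091, -0.3497, 0.0625]
orientation: [[-0.177, 0.984, -0.0], [0.984, 0.177, 0.0], [0.0, -0.0, -1.0]]
ft_force: [0.4, 0.6, -1.4]
width: 0.218
grip_force: 59.0
```

Emit:
jog_arm --series "0.05 0 0 0 0 0;0.05 0 0 0 0 0;0.05 0 0 0 0 0;0 0 0 0 0 0;0 0 0 0 0 0"

```text
time: 51.28
tcp_pos: [0.5085, -0.3465, 0.0625]
orientation: [[-0.176, 0.984, -0.0], [0.984, 0.176, 0.0], [0.0, -0.0, -1.0]]
ft_force: [0.2, 0.2, -2.7]
width: 0.219
grip_force: 59.0
```

Emit:
jog_arm --series "0.05 0 0 0 0 0;0.05 0 0 0 0 0;0.05 0 0 0 0 0;0 0 0 0 0 0;0 0 0 0 0 0"

```text
time: 51.7
tcp_pos: [0.5078, -0.3427, 0.0625]
orientation: [[-0.177, 0.984, -0.0], [0.984, 0.177, 0.0], [0.0, -0.0, -1.0]]
ft_force: [0.2, -0.4, -1.0]
width: 0.217
grip_force: 59.0
```

```bash
python3 - <<'E'
from h import *
st();print(robot.observe()["ft_torque"])
E
```

```text
t 51.7 tcpU [ 0.0007 -0.1006  0.0625] w 0.21734307952655538 F [ 0.1518 -0.4245 -1.0366] g 59.031357765197754
[-0.0201 -0.0145 -0.0403]
```

Tip is now at about +59 mm, at or in the left eyelet, with no force.

Emit:
jog_arm --series "0.05 0 0 0 0 0;0.05 0 0 0 0 0;0.05 0 0 0 0 0;0 0 0 0 0 0;0 0 0 0 0 0"

```text
time: 52.12
tcp_pos: [0.5072, -0.339, 0.0626]
orientation: [[-0.177, 0.984, -0.0], [0.984, 0.177, 0.0], [0.0, 0.0, -1.0]]
ft_force: [-0.8, 0.7, -2.5]
width: 0.215
grip_force: 59.0
```

Emit:
jog_arm --series "0.05 0 0 0 0 0;0.05 0 0 0 0 0;0.05 0 0 0 0 0;0 0 0 0 0 0;0 0 0 0 0 0"

```text
time: 52.53
tcp_pos: [0.5065, -0.3353, 0.0625]
orientation: [[-0.177, 0.984, -0.0], [0.984, 0.177, 0.0], [0.0, -0.0, -1.0]]
ft_force: [-0.9, -0.2, -2.3]
width: 0.215
grip_force: 59.0
```

```bash
python3 - <<'E'
from h import *
st();print(robot.observe()["ft_torque"])
E
```

```text
t 52.5333 tcpU [ 0.0007 -0.0931  0.0625] w 0.2152781631594178 F [-0.8518 -0.2235 -2.3461] g 59.03135061264038
[-0.0579 -0.057  -0.0236]
```

Emit:
jog_arm --series "0.05 0 0 0 0 0;0.05 0 0 0 0 0;0.05 0 0 0 0 0;0 0 0 0 0 0;0 0 0 0 0 0"

```text
time: 52.95
tcp_pos: [0.5058, -0.3317, 0.0625]
orientation: [[-0.177, 0.984, -0.0], [0.984, 0.177, 0.0], [0.0, -0.0, -1.0]]
ft_force: [-0.8, 0.1, -2.6]
width: 0.219
grip_force: 59.0
```

Emit:
jog_arm --series "0.04 0 0 0 0 0;0.04 0 0 0 0 0;0 0 0 0 0 0;0 0 0 0 0 0;0 0 0 0 0 0"

```text
time: 53.37
tcp_pos: [0.5055, -0.3298, 0.0625]
orientation: [[-0.177, 0.984, 0.0], [0.984, 0.177, 0.0], [0.0, 0.0, -1.0]]
ft_force: [-0.5, -0.5, -2.6]
width: 0.214
grip_force: 59.0
```

```bash
python3 - <<'E'
from h import *
st()
E
```

```text
t 53.3667 tcpU [ 0.0007 -0.0875  0.0625] w 0.21405033466928539 F [-0.5194 -0.533  -2.6165] g 59.032317996025085
```

Emit:
jog_arm --series "0.04 0 0 0 0 0;0.04 0 0 0 0 0;0 0 0 0 0 0;0 0 0 0 0 0;0 0 0 0 0 0"

```text
time: 53.78
tcp_pos: [0.5051, -0.3278, 0.0625]
orientation: [[-0.177, 0.984, -0.0], [0.984, 0.177, 0.0], [0.0, -0.0, -1.0]]
ft_force: [0.1, 0.4, -2.5]
width: 0.214
grip_force: 59.0
```

Emit:
jog_arm --series "0.04 0 0 0 0 0;0.02 0 0 0 0 0;0 0 0 0 0 0;0 0 0 0 0 0;0 0 0 0 0 0"

```text
time: 54.2
tcp_pos: [0.5049, -0.3263, 0.0626]
orientation: [[-0.176, 0.984, 0.0], [0.984, 0.176, 0.0], [0.0, 0.0, -1.0]]
ft_force: [-0.5, 0.2, -2.4]
width: 0.216
grip_force: 59.0
```

```bash
python3 - <<'E'
from h import *
st()
E
```

```text
t 54.2 tcpU [ 0.0007 -0.084   0.0626] w 0.2159419125117667 F [-0.5037  0.205  -2.3611] g 59.03187453746796
```

Emit:
jog_arm --series "0.04 0 0 0 0 0;0.02 0 0 0 0 0;0 0 0 0 0 0;0 0 0 0 0 0;0 0 0 0 0 0"

```text
time: 54.62
tcp_pos: [0.5046, -0.3248, 0.0625]
orientation: [[-0.177, 0.984, -0.0], [0.984, 0.177, 0.0], [0.0, -0.0, -1.0]]
ft_force: [-0.3, 0.5, -1.9]
width: 0.219
grip_force: 59.0
```

Emit:
jog_arm --series "0.04 0 0 0 0 0;0.02 0 0 0 0 0;0 0 0 0 0 0;0 0 0 0 0 0;0 0 0 0 0 0"

```text
time: 55.03
tcp_pos: [0.5043, -0.3234, 0.0625]
orientation: [[-0.176, 0.984, -0.0], [0.984, 0.176, 0.0], [0.0, -0.0, -1.0]]
ft_force: [0.7, -1.0, -2.2]
width: 0.215
grip_force: 58.9
```

Emit:
jog_arm --series "0.04 0 0 0 0 0;0.02 0 0 0 0 0;0 0 0 0 0 0;0 0 0 0 0 0;0 0 0 0 0 0"

```text
time: 55.45
tcp_pos: [0.5043, -0.3233, 0.0627]
orientation: [[-0.176, 0.984, 0.001], [0.984, 0.176, -0.003], [-0.003, 0.001, -1.0]]
ft_force: [2.4, -12.6, -6.6]
width: 0.214
grip_force: 58.9
```

Emit:
jog_arm --series "0.04 0 0 0 0 0;0.02 0 0 0 0 0;0 0 0 0 0 0;0 0 0 0 0 0;0 0 0 0 0 0"

```text
time: 55.87
tcp_pos: [0.5043, -0.3232, 0.0628]
orientation: [[-0.176, 0.984, 0.002], [0.984, 0.176, -0.005], [-0.005, 0.001, -1.0]]
ft_force: [4.8, -24.3, -12.9]
width: 0.216
grip_force: 59.0
```

Emit:
jog_arm --series "-0.04 0 0.05 0 0 0;0 0 0 0 0 0;0 0 0 0 0 0;0 0 0 0 0 0;0 0 0 0 0 0"

```text
time: 56.28
tcp_pos: [0.5044, -0.3233, 0.062]
orientation: [[-0.176, 0.984, 0.002], [0.984, 0.176, -0.003], [-0.004, 0.001, -1.0]]
ft_force: [1.6, -15.0, -2.8]
width: 0.22
grip_force: 60.3
```

Emit:
jog_arm --series "0 0 0 0 0 0;0 0 0 0 0 0;0 0 0 0 0 0;0 0 0 0 0 0;0 0 0 0 0 0" --jaw 0.5

```text
time: 56.7
tcp_pos: [0.504, -0.3212, 0.0613]
orientation: [[-0.177, 0.984, -0.0], [0.984, 0.177, 0.0], [0.0, -0.0, -1.0]]
ft_force: [0.2, -0.5, -0.5]
width: 0.501
grip_force: 0.0
```

Emit:
jog_arm --series "0 0 -0.4 0 0 0;0 0 -0.8 0 0 0;0 0 -1 0 0 0;0 0 -1 0 0 0;0 0 -1 0 0 0"

```text
time: 57.12
tcp_pos: [0.5039, -0.3212, 0.1683]
orientation: [[-0.177, 0.984, 0.0], [0.984, 0.177, -0.0], [-0.0, 0.0, -1.0]]
ft_force: [-0.0, -0.7, 0.2]
width: 0.501
grip_force: 0.0
```

Emit:
jog_arm --series "0 0 -1 0 0 0;-1 0 -1 0 0 0;-1 0 0 0 0 0;-1 0 0 0 0 0;-1 0 0 0 0 0"

```text
time: 57.53
tcp_pos: [0.5218, -0.4208, 0.2178]
orientation: [[-0.177, 0.984, 0.001], [0.984, 0.177, -0.001], [-0.001, 0.001, -1.0]]
ft_force: [0.3, -0.1, -0.4]
width: 0.496
grip_force: 0.0
```

```bash
python3 - <<'E'
from h import *
st()
s=avg("scene",3);t=avg("top",6);np.save("pics/t9.npy",t)
a=cv2.resize(t[155:225,260:360].astype(np.uint8),None,fx=7,fy=7,interpolation=2)
cv2.imwrite("pics/v9.png",a)
E
```

```text
t 57.5333 tcpU [ 0.0007 -0.18    0.2178] w 0.4964981132581638 F [ 0.2587 -0.0733 -0.3688] g 0.0
```

View pics/v9.png

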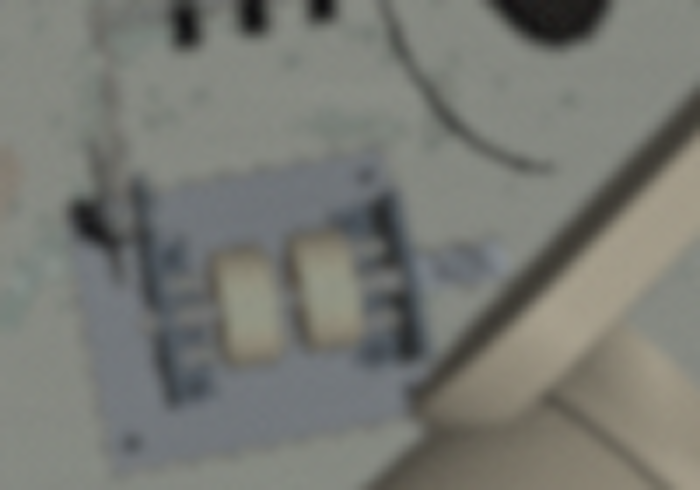

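The handle is back at its original place (outer end at px ≈332), the rolls sit between the cheeks, and the tip shows at the left cheek. Next I refine the tab angle using the disc outline as reference.

```bash
python3 - <<'E'
from h import *
from scipy.optimize import least_squares
E=[(4.1,3),(3.4,4),(2.95,5),(2.5,6),(2.4,7),(2.4,8),(2.6,9),(3.0,10),(3.3,11),(4.2,12),(5,13),(5.95,14),(7.2,15),(8,1.8),(9,2.05),(7,1.5),(10,2.5),(11,2.85),(15.2,6),(15.7,7)]
T=[(14.4,1),(14.1,2),(13.5,3),(12.9,4),(12.1,5),(12,6)]
for y in(.078,.080):
    P=np.array([onyU("scene",(254+a,169+b),y)[[0,2]] for a,b in E])
    r=least_squares(lambda c:np.hypot(*(P-c).T)-.038,[.056,.084],loss="soft_l1",f_scale=.001)
    print(y,r.x,np.round(r.fun*1000,1))
    Q=np.array([onyU("scene",(254+a,169+b),.082)[[0,2]] for a,b in T])-r.x
    print(np.arctan2(Q[:,1],-Q[:,0]),np.hypot(*Q.T))
# bar grip & spindle check in top
t=np.load("pics/t9.npy")
s=avg("scene",6);np.save("pics/s9.npy",s)
print(proj("scene",U(.056,.07,.084)),proj("scene",U(.1366,.07,.166)))
g=s.mean(-1)[163:186,255:290].astype(int)
for r in g: print(*r)
E
```

```text
0.078 [0.0598 0.0805] [ 0.1 -0.7 -1.  -0.2 -0.1  0.3  0.4  0.1  0.9 -0.7 -0.9 -1.  -1.1  0.5
 -0.   2.  -1.  -0.9 -0.7 -2. ]
[1.1889 1.1728 1.1759 1.1801 1.2088 1.1542] [0.0596 0.054  0.0473 0.0406 0.0332 0.0281]
0.08 [0.0586 0.0822] [ 0.1 -0.6 -1.  -0.2 -0.1  0.3  0.4  0.   0.9 -0.7 -1.  -1.  -1.2  0.5
 -0.1  2.  -1.1 -0.9 -0.8 -2.1]
[1.1974 1.1816 1.1862 1.1923 1.2257 1.1703] [0.0576 0.052  0.0453 0.0386 0.0312 0.0261]
[265.7342 177.2793] [249.4864 155.922 ]
161 168 179 189 174 144 101 59 39 21 1 4 4 6 5 6 32 81 103 108 112 117 121 125 127 130 133 135 137 139 141 142 144 145 146
115 155 184 196 196 188 175 168 167 167 169 146 124 126 126 103 79 90 102 107 112 116 121 125 127 130 132 135 137 139 141 142 144 145 146
91 129 174 192 194 194 195 196 196 198 200 191 184 184 185 179 150 110 100 107 112 117 121 125 128 130 133 135 137 139 141 142 144 145 146
111 98 140 175 149 166 197 196 195 195 195 195 195 182 185 199 170 116 99 107 112 117 121 124 127 130 132 135 137 139 140 142 143 145 146
153 103 99 157 153 117 116 168 199 198 198 196 195 189 191 198 168 114 98 107 112 117 122 125 128
[... 1679 characters left out ...]
112 117 121 124 127 130 132 136 137 139 141 142 144 145 146
196 196 188 156 113 70 24 7 8 17 72 96 97 95 96 85 76 89 100 106 111 116 121 124 127 130 133 135 138 139 141 142 144 145 146
194 194 197 191 148 96 72 42 33 69 92 97 96 96 97 94 85 90 101 106 111 116 120 124 127 130 133 135 137 139 140 142 144 145 146
194 196 197 199 187 144 100 85 84 95 98 96 96 96 96 97 87 89 101 106 111 116 120 124 128 130 133 135 138 140 140 142 144 145 146
196 182 185 196 184 177 155 114 97 98 97 96 95 95 97 94 78 85 101 107 112 117 121 124 127 131 133 135 138 139 141 142 143 145 146
195 187 189 178 175 194 174 120 94 97 96 96 96 96 92 79 68 85 101 107 112 116 120 124 127 130 133 136 137 139 140 142 144 145 146
```

```bash
python3 - <<'E'
from h import *
s=np.load("pics/s9.npy").mean(-1)
def fit(P,y):
    Q=np.array([onyU("scene",p,y)[[0,2]] for p in P]);m=Q.mean(0);v=np.linalg.svd(Q-m)[2][0];v*=np.sign(v[1])
    return np.arctan2(v[1],-v[0]),m,v
bar=[(255.0,165),(255.9,166),(256.5,167),(257.3,168),(258,169),(258.9,170),(259.7,171)]
B=[]
for r in range(165,172):
    c0=bar[r-165][0];c=np.arange(int(c0)-2,int(c0)+4);c=c[c>=253];w=np.clip(150-s[r,c],0,None);B.append(((w*c).sum()/w.sum(),r))
print(np.round(B,2))
for y in(.066,.072,.078):
    a,m,v=fit(B,y);print("bar",y,a,m, "at pivot height x:",m[0]+v[0]/v[1]*(.084-m[1]))
T=[]
for r,c0 in((170,268.3),(171,267.9),(172,267.5),(173,266.7),(174,266),(175,265.9)):
    c=np.arange(int(round(c0))-2,int(round(c0))+3);w=np.clip(75-s[r,c],0,None);T.append(((w*c).sum()/w.sum(),r))
print(np.round(T,2))
for k in(slice(0,6),slice(0,5),slice(0,4)):
    a,m,v=fit(T[k],.082);print("tab",a,m,"x at .084:",m[0]+v[0]/v[1]*(.084-m[1]))
E
```

```text
[[255.13 165.  ]
 [255.71 166.  ]
 [256.52 167.  ]
 [257.43 168.  ]
 [258.26 169.  ]
 [258.77 170.  ]
 [260.1  171.  ]]
bar 0.066 2.39424857132386 [0.0998 0.1145] at pivot height x: 0.06690483881139503
bar 0.072 2.3942485713238613 [0.0963 0.1193] at pivot height x: 0.058221637232613574
bar 0.078 2.3942485713238573 [0.0928 0.1241] at pivot height x: 0.04953843565383257
[[268.38 170.  ]
 [268.   171.  ]
 [267.56 172.  ]
 [266.37 173.  ]
 [265.99 174.  ]
 [265.85 175.  ]]
tab 1.1625722808738865 [0.0438 0.1208] x at .084: 0.05973886677567558
tab 1.1229563057262721 [0.0428 0.1238] x at .084: 0.0618558689623314
tab 1.115577579335422 [0.0413 0.1269] x at .084: 0.06227432945897112
```

Emit:
jog_arm --series "0.7 0.91 0 0 0 0;0.7 0.91 0 0 0 0;0.7 0.91 0 0 0 0;0.7 0.91 0 0 0 0;0.7 0.91 0 0 0 0" --jaw 0.5

```text
time: 58.7
tcp_pos: [0.6189, -0.3126, 0.2163]
orientation: [[-0.176, 0.984, 0.0], [0.984, 0.176, 0.0], [0.0, 0.0, -1.0]]
ft_force: [-0.2, -1.0, -1.1]
width: 0.495
grip_force: 0.0
```

Emit:
jog_arm --series "0.7 0.91 0 0 0 0;0 0 0.7 0 0 0;0 0 0.8 0 0 0;0 0 0 0 0 0;0 0 0 0 0 0"

```text
time: 59.12
tcp_pos: [0.6371, -0.2922, 0.1782]
orientation: [[-0.177, 0.984, -0.002], [0.984, 0.177, 0.001], [0.001, -0.002, -1.0]]
ft_force: [0.2, 0.4, 0.4]
width: 0.501
grip_force: 0.0
```

```bash
python3 - <<'E'
from h import *
st();print(togo(U(.1366,-.0756,.1454),100.2))
E
```

```text
t 59.1167 tcpU [ 0.1369 -0.0738  0.1782] w 0.5010554247660178 F [0.2329 0.3835 0.4024] g 0.0
(array([-0.0746, -0.0089,  1.3104]), array([-0.0174, -0.0158, -0.0065]))
```

Emit:
jog_arm --series "-0.07 0 0.6 0 0 0;0 0 0.5 0 0 0;0 0 0.2 0 0 0;0 0 0 0 0 0;0 0 0 0 0 0"

```text
time: 59.53
tcp_pos: [0.6377, -0.2943, 0.1467]
orientation: [[-0.176, 0.984, 0.0], [0.984, 0.176, 0.0], [0.0, 0.0, -1.0]]
ft_force: [-0.0, 0.2, 0.1]
width: 0.494
grip_force: 0.0
```

Emit:
jog_arm --series "0 0 0 0 0 0;0 0 0 0 0 0;0 0 0 0 0 0;0 0 0 0 0 0;0 0 0 0 0 0" --jaw 1

```text
time: 59.95
tcp_pos: [0.638, -0.2943, 0.1468]
orientation: [[-0.176, 0.984, 0.001], [0.984, 0.176, -0.0], [-0.001, 0.001, -1.0]]
ft_force: [0.7, -1.4, 2.9]
width: 0.164
grip_force: 58.5
```

```bash
python3 - <<'E'
from h import *
st()
s=robot.observe();x,_,z=inU(s["tcp_pos"]);c=np.array([.0567,.084-.0211])
a0=np.arctan2(z-c[1],-(x-c[0]));print("a0",a0,"r",np.hypot(x-c[0],z-c[1]))
a=np.linspace(a0,1.19,16);X=c[0]-.115*np.cos(a);Z=c[1]+.115*np.sin(a);X[0],Z[0]=x,z
for k in range(15): print("0 %.2f %.2f 0 0 0;"%((X[k+1]-X[k])/.025,-(Z[k+1]-Z[k])/.025),end="\n" if k%5==4 else "")
E
```

```text
t 59.95 tcpU [ 0.1374 -0.076   0.1468] w 0.16382801074163048 F [ 0.7375 -1.3821  2.8992] g 58.50365996360779
a0 2.336562454468176 r 0.11638566395207076
0 -0.30 -0.19 0 0 0;0 -0.28 -0.21 0 0 0;0 -0.30 -0.19 0 0 0;0 -0.31 -0.17 0 0 0;0 -0.32 -0.14 0 0 0;
0 -0.33 -0.12 0 0 0;0 -0.34 -0.09 0 0 0;0 -0.35 -0.07 0 0 0;0 -0.35 -0.04 0 0 0;0 -0.35 -0.01 0 0 0;
0 -0.35 0.01 0 0 0;0 -0.35 0.04 0 0 0;0 -0.35 0.07 0 0 0;0 -0.34 0.09 0 0 0;0 -0.33 0.12 0 0 0;
```

Emit:
jog_arm --series "0 -0.28 -0.20 0 0 0;0 -0.28 -0.21 0 0 0;0 -0.30 -0.19 0 0 0;0 -0.31 -0.17 0 0 0;0 -0.32 -0.14 0 0 0"

```text
time: 60.37
tcp_pos: [0.6038, -0.3005, 0.1727]
orientation: [[-0.178, 0.984, 0.009], [0.984, 0.178, -0.002], [-0.004, 0.009, -1.0]]
ft_force: [17.9, 7.1, 23.5]
width: 0.164
grip_force: 58.2
```

Emit:
jog_arm --series "0 -0.33 -0.12 0 0 0;0 -0.34 -0.09 0 0 0;0 -0.35 -0.07 0 0 0;0 -0.35 -0.04 0 0 0;0 -0.35 -0.01 0 0 0"

```text
time: 60.78
tcp_pos: [0.5597, -0.308, 0.1794]
orientation: [[-0.177, 0.984, 0.004], [0.984, 0.177, -0.001], [-0.002, 0.004, -1.0]]
ft_force: [5.2, 0.1, 15.2]
width: 0.164
grip_force: 63.7
```

Emit:
jog_arm --series "0 -0.35 0.01 0 0 0;0 -0.35 0.04 0 0 0;0 -0.35 0.07 0 0 0;0 -0.34 0.09 0 0 0;0 -0.33 0.12 0 0 0"

```text
time: 61.2
tcp_pos: [0.5168, -0.3155, 0.1701]
orientation: [[-0.177, 0.984, 0.003], [0.984, 0.177, -0.0], [-0.001, 0.002, -1.0]]
ft_force: [4.0, 1.1, -1.7]
width: 0.164
grip_force: 64.3
```

Emit:
jog_arm --series "0 0 0 0 0 0;0 0 0 0 0 0;0 0 0 0 0 0;0 0 0 0 0 0;0 0 0 0 0 0"

```text
time: 61.62
tcp_pos: [0.5163, -0.3157, 0.1696]
orientation: [[-0.177, 0.984, -0.001], [0.984, 0.177, 0.0], [0.0, -0.001, -1.0]]
ft_force: [-6.6, 3.9, 7.3]
width: 0.166
grip_force: 65.2
```

```bash
python3 - <<'E'
from h import *
st()
x,_,z=inU(robot.observe()["tcp_pos"]);print("a by x",np.arccos((.0567-x)/.115))
s=avg("scene",6);np.save("pics/s10.npy",s)
for r in s.mean(-1)[148:184,250:286].astype(int): print(*r)
E
```

```text
t 61.6167 tcpU [ 0.0139 -0.0755  0.1696] w 0.16600721165891727 F [-6.5991  3.9019  7.3257] g 65.18936276435852
a by x 1.189417280398981
197 193 191 191 192 192 192 192 193 179 182 193 192 192 192 192 192 193 193 197 166 110 92 99 104 106 110 112 115 118 120 122 124 126 127 129
192 191 191 192 192 193 193 193 193 193 192 192 192 192 192 192 193 194 193 196 165 110 91 100 104 107 109 113 116 117 120 122 124 126 128 129
191 192 193 194 196 197 195 194 192 193 192 192 193 192 193 193 193 192 193 196 161 103 92 99 104 107 109 112 116 118 120 121 124 126 127 129
192 192 194 159 133 145 177 195 193 192 192 193 194 194 194 194 193 194 196 197 186 133 90 99 104 106 109 112 115 118 120 122 123 125 127 129
193 192 194 178 122 79 118 173 195 193 193 193 194 194 196 197 199 201 201 201 204 150 88 99 103 106 109 112 116 118 120 122 124 126 127 129
193 193 193 195 182 125 62 158 196 194 194 195 197 200 174 150 154 145 137 135 148 121 91 99 103 107 109 112 115 118 120 122 124 126 127 128
193 193 193 194 196 180 166 184 195 195 198 172 150 140 100 72 75 62 52 51 65 84 95 99 103 106 110 112 115 117 12
[... 3184 characters left out ...]
99 95 101 104 108 111 114 117 119 121 124 125 127 129
171 191 171 162 164 185 195 147 95 98 74 28 15 17 23 70 95 97 97 98 92 98 98 95 102 105 108 111 114 116 119 122 124 125 126 128
161 177 171 170 176 191 200 166 111 97 66 11 10 12 12 59 91 97 97 97 89 94 97 95 102 104 108 111 114 117 119 121 123 125 127 128
161 173 171 181 193 197 197 190 157 113 71 25 5 7 17 72 97 98 96 96 86 80 89 96 101 105 108 110 113 117 119 122 123 125 127 128
160 183 189 193 196 195 196 198 193 149 96 72 42 33 70 94 99 96 96 98 94 87 89 96 101 104 107 111 114 117 119 121 123 125 126 128
166 179 191 195 195 195 197 198 200 189 146 100 85 85 95 99 96 97 96 97 98 87 87 96 100 104 108 111 113 116 119 121 123 125 127 128
```

```bash
python3 - <<'E'
from h import *
def L(a,y,x0=.0567):
    p=proj("scene",U(x0,y,.084));q=proj("scene",U(x0-.068*np.cos(a),y,.084+.068*np.sin(a)));s=(q[0]-p[0])/(q[1]-p[1]);return p,q,s
for a in(1.1,1.15,1.19,1.23,1.3):
    for y in(.072,.082):
        p,q,s=L(a,y);print(a,y,"slope %.3f"%s,"tip",q.round(2),"col@172.5 %.2f"%(p[0]+s*(172.5-p[1])),"col@167 %.2f"%(p[0]+s*(167-p[1])),"@170.5 %.2f"%(p[0]+s*(170.5-p[1])))
d=np.load("pics/s9.npy").mean(-1)-np.load("pics/s10.npy").mean(-1)
print(d[163:178,264:274].astype(int))
E
```

```text
1.1 0.072 slope -0.704 tip [272.09 167.9 ] col@172.5 268.86 col@167 272.73 @170.5 270.27
1.1 0.082 slope -0.703 tip [270.94 169.09] col@172.5 268.54 col@167 272.40 @170.5 269.94
1.15 0.072 slope -0.605 tip [271.45 167.4 ] col@172.5 268.37 col@167 271.69 @170.5 269.58
1.15 0.082 slope -0.603 tip [270.29 168.58] col@172.5 267.93 col@167 271.25 @170.5 269.13
1.19 0.072 slope -0.532 tip [270.93 167.01] col@172.5 268.01 col@167 270.93 @170.5 269.07
1.19 0.082 slope -0.531 tip [269.77 168.19] col@172.5 267.48 col@167 270.40 @170.5 268.54
1.23 0.072 slope -0.465 tip [270.4  166.64] col@172.5 267.67 col@167 270.23 @170.5 268.60
1.23 0.082 slope -0.463 tip [269.23 167.82] col@172.5 267.06 col@167 269.61 @170.5 267.99
1.3 0.072 slope -0.357 tip [269.45 166.04] col@172.5 267.14 col@167 269.10 @170.5 267.85
1.3 0.082 slope -0.355 tip [268.28 167.22] col@172.5 266.40 col@167 268.36 @170.5 267.11
[[  0   0   0   1   3   1 -13 -35 -11   3]
 [  0  -1  -1   0  -1  -2  -3  -9  -3   3]
 [  0  -1  -1  -1  -2  12  50  56  17   2]
 [ -1  -1  -1  -1  -4  34  90  78  23   0]
 [ -1  -1  -1  -2  12  65 102  75  21   0]
 [  0   0  -1  -2  11  62  98  78  23   0]
 [  0   0   0 -19 -18  29  74  62  18   1]
 [ -1  -1   0 -11 -29  10   1 -25 -19   4]
 [ -1   0   0   0  -3  41   6 -23 -12   4]
 [  0  -1   0   0   9  68  27  -5  -1   4]
 [  0   0  -1  -2  35  50  18  -3  -1   3]
 [  0   0  -1  -1  10  12   1  -3   0   4]
 [  0   0   0   0  -2  -1  -1  -1   1   4]
 [ -1   0   0   0  -1  -1  -1   0   0   5]
 [  0   0   0   0   0   0  -1   0   0   4]]
```

Emit:
jog_arm --series "0 0.05 -0.02 0 0 0;0 0 0 0 0 0;0 0 0 0 0 0;0 0 0 0 0 0;0 0 0 0 0 0"

```text
time: 62.33
tcp_pos: [0.5176, -0.3154, 0.1701]
orientation: [[-0.177, 0.984, -0.001], [0.984, 0.177, 0.0], [0.0, -0.001, -1.0]]
ft_force: [-6.7, 4.0, 9.3]
width: 0.166
grip_force: 65.2
```

Emit:
jog_arm --series "0 0 0 0 0 0;0 0 0 0 0 0;0 0 0 0 0 0;0 0 0 0 0 0;0 0 -0.3 0 0 0" --jaw 0.6

```text
time: 62.75
tcp_pos: [0.5173, -0.3153, 0.1758]
orientation: [[-0.176, 0.984, -0.002], [0.984, 0.176, 0.001], [0.002, -0.001, -1.0]]
ft_force: [-0.1, -0.1, 0.5]
width: 0.4
grip_force: 0.0
```

Emit:
jog_arm --series "0 0 -0.6 0 0 0;0 0 -1 0 0 0;0 0 -1 0 0 0;0 0 -1 0 0 0;0 -1 -1 0 0 0"

```text
time: 63.17
tcp_pos: [0.4948, -0.3194, 0.2932]
orientation: [[-0.178, 0.984, 0.001], [0.984, 0.178, 0.001], [0.001, 0.001, -1.0]]
ft_force: [-1.1, -0.5, 0.7]
width: 0.402
grip_force: 0.0
```

Emit:
jog_arm --series "1 -1 0 0 0 0;1 -1 0 0 0 0;1 -1 0 0 0 0;1 0 0 0 0 0;1 0 0 0 0 0"

```text
time: 63.58
tcp_pos: [0.3959, -0.2096, 0.293]
orientation: [[-0.175, 0.985, 0.001], [0.985, 0.175, -0.001], [-0.001, 0.001, -1.0]]
ft_force: [-0.1, -0.2, 0.6]
width: 0.403
grip_force: 0.0
```

Emit:
jog_arm --series "1 0 0 0 0 0;1 0 0 0 0 0;1 0 0 0 0 0;1 0 0 0 0 0;1 0 0 0 0 0"

```text
time: 64.0
tcp_pos: [0.3746, -0.0862, 0.2927]
orientation: [[-0.176, 0.984, 0.001], [0.984, 0.176, -0.0], [-0.0, 0.001, -1.0]]
ft_force: [0.0, 0.5, 1.0]
width: 0.402
grip_force: 0.0
```

Emit:
jog_arm --series "1 0 0 0 0 0;1 0 0 0 0 0;1 0 0 0 0 0;1 0 0 0 0 0;1 0 0 0 0 0"

```text
time: 64.42
tcp_pos: [0.3525, 0.0369, 0.2928]
orientation: [[-0.176, 0.984, 0.001], [0.984, 0.176, -0.0], [-0.0, 0.001, -1.0]]
ft_force: [0.8, 0.4, 0.2]
width: 0.399
grip_force: 0.0
```

Emit:
jog_arm --series "1 0.5 0 0 0 0;1 0.5 0 0 0 0;1 0.5 0 0 0 0;1 0.5 0 0 0 0;1 0.5 0 0 0 0"

```text
time: 64.83
tcp_pos: [0.3926, 0.1714, 0.2928]
orientation: [[-0.177, 0.984, 0.001], [0.984, 0.177, 0.0], [0.0, 0.001, -1.0]]
ft_force: [-0.0, -0.9, 0.7]
width: 0.4
grip_force: 0.0
```

```bash
python3 - <<'E'
from h import *
st();print(robot.observe()["joint_pos"])
s=avg("scene",8);t=avg("top",8);np.save("pics/s11.npy",s);np.save("pics/t11.npy",t)
a=cv2.resize(s[138:208,240:320].astype(np.uint8),(400,350),interpolation=2)
b=cv2.resize(t[155:225,265:345].astype(np.uint8),(400,350),interpolation=2)
cv2.imwrite("pics/v11.png",np.hstack([a,b]))
E
```

```text
t 64.8333 tcpU [-0.0217  0.4258  0.2928] w 0.39988726829596316 F [-0.0423 -0.8957  0.711 ] g 0.0
[ 13.2615 -10.0246  93.7603   0.0038  96.2052   3.0828]
```

View pics/v11.png

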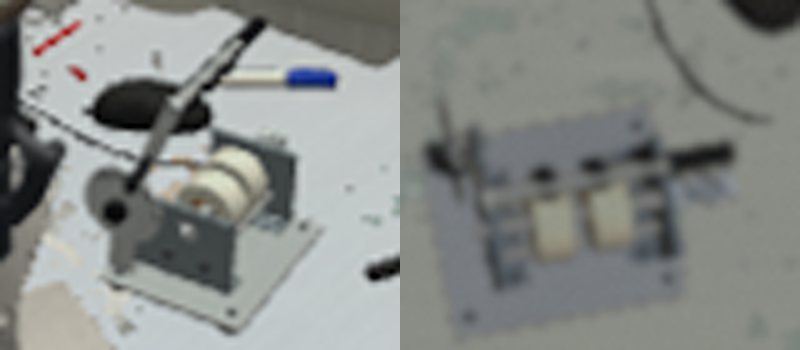

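Final view: the bar arm overlaps the tab's line at scene crop (115,210)→(180,100). Two rolls stand between the cheeks, the spindle tip is in the left eyelet at crop (188,230), and the handle is home. I'll check the bar/tab alignment with numbers.

```bash
python3 - <<'E'
from h import *
s=np.load("pics/s11.npy").mean(-1)
for r in range(157,177): print(r,*s[r,262:284].astype(int))
t=np.load("pics/t11.npy")
def cen(im,roi,th):
    x,y,w,h=roi;g=im[y:y+h,x:x+w].mean(-1);w_=np.clip(th-g,0,None);yy,xx=np.mgrid[y:y+h,x:x+w];return (xx*w_).sum()/w_.sum(),(yy*w_).sum()/w_.sum()
q=cen(t,(318,181,17,10),75);p=cen(np.load("pics/s11.npy"),(283,139,14,16),80);print(p,q)
X,e=tri(p,q);u=inU(X);print(u,e,"a",np.arctan2(u[2]-.084,.0567-u[0]))
E
```

```text
157 35 36 38 38 40 41 40 43 45 44 39 85 127 155 165 144 95 36 122 181 200 202
158 31 32 31 33 32 32 34 40 43 42 47 83 153 187 157 94 39 12 76 134 184 200
159 29 28 26 25 26 25 29 32 36 33 61 82 111 143 113 38 14 26 29 52 163 201
160 23 22 22 21 22 22 23 25 27 36 79 93 86 88 62 25 31 36 33 22 133 189
161 18 18 19 20 19 18 20 18 17 58 92 100 98 74 36 29 32 30 27 15 117 183
162 11 11 11 15 16 16 15 14 25 77 100 102 93 57 21 22 23 22 14 29 149 198
163 61 40 23 1 3 5 4 4 52 90 101 101 74 28 9 10 11 5 61 101 137 162
164 171 170 171 172 149 127 130 121 102 97 100 86 56 40 69 84 82 140 176 169 119 94
165 200 201 202 204 194 188 191 162 114 98 95 123 159 171 175 178 176 192 205 187 121 61
166 201 199 199 199 199 201 190 145 101 96 98 160 199 202 201 201 200 200 201 185 121 58
167 171 203 202 201 200 201 171 117 95 93 126 181 200 198 197 197 197 198 180 153 104 79
168 138 117 122 125 175 200 151 96 95 99 160 198 201 200 199 199 199 200 191 155 120 148
169 180 160 164 110 96 133 100 56 72 126 187 207 187 174 178 173 191 205 205 184 173 194
170 187 198 205 184 160 113 43 34 79 103 115 120 107 101 105 102 122 131 159 155 138 146
171 137 153 185 204 175 96 28 51 121 160 165 162 165 169 171 129 97 112 127 132 121 106
172 87 94 120 139 107 43 33 95 166 198 202 203 205 205 206 189 156 158 175 183 186 188
173 85 83 75 63 40 27 61 153 197 202 202 203 203 202 202 193 179 187 203 207 209 213
174 98 99 77 39 20 43 107 167 198 203 203 203 185 179 187 178 171 188 204 210 211 209
175 101 103 79 33 9 53 101 141 189 206 203 191 170 169 154 134 130 138 145 161 191 208
176 103 103 87 55 52 81 87 101 167 190 184 176 175 156 118 105 106 107 103 112 135 173
(np.float64(288.617320981092), np.float64(145.70085048219306)) (np.float64(324.65974737214026), np.float64(186.11303477313547))
[ 0.0171 -0.0634  0.184 ] 0.003749811376643527 a 1.1938612715351646
```

```bash
python3 -c "
from rig import robot
print(robot.sign_off())"
```

```text
the job is handed in; nothing more can be done
None
```

The changeover is done and handed in: core in the bin, both rolls that were in the rack on the rollers, spindle home, and the sensor bar in line with the tab at about 1.2 rad, as near as the pictures show.

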